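# Tighten the ratchet bench clamp on a mobile's base

### The job

The ratchet of the bench clamp is still set to loosen. Flip the small direction lever on its head over to the tightening side, then work the handle back and forth until the sliding jaw holds the oak base firmly against the end stop, and let go. Stop as soon as it is firm and do not crank it hard, push the little lever gently, and leave the other things on the bench alone.

Things in the scene. Friction and masses are not known exactly. Their poses are not given: they have to be found in the camera images.
- clamp: grey bench clamp screwed to the bench, base plate 290 x 100 x 14 mm. Origin: on the bench top, on the vertical axis of the ratchet head (toothed steel wheel 58 mm across, teeth 40 to 52 mm above the bench). x axis: the way the jaw slides when tightening, towards the end stop; z up.
- hub (a point): point on the ratchet's vertical axis, 62 mm above the bench, axes as clamp; the handle turns about it. A brake holds the wheel, and so the jaw, where it is left. Driving the wheel freely takes about 1.15 N m with the handle's drag, some 9.5 N at the knob while it moves, 5 to 8 N left when the hand pauses; slipping back over the teeth needs 1 to 4 N.
- handle (a joint): handle angle (rad), limits -0.65 and 0.65; at 0 it points along the clamp's -y; grows clockwise seen from above. Set to tighten, clockwise swings drive the wheel and anticlockwise swings slip over its teeth, clicking (one tooth per 0.35 rad); set to loosen, the other way round. The jaw moves 12 mm per rad driven, 8 to 14 mm a full swing, so several are needed.
- knob_grip (a point): middle of the upright round black knob at the handle's end, 92 mm above the bench: diameter 20 mm, from 64 to 109 mm, 120 mm from the ratchet's axis, spins freely. Handle bar below it: top at 63 mm. Once the jaw grips, the driving force at the knob rises 1 N per 10 N of clamping: 3 to 6 N above free driving is firm, 8 N above is too hard, reached within 0.2 rad of first grip.
- selector (a joint): angle of the direction lever (rad): about -0.42 set to loosen, 0 neutral, +0.45 (its end stop) set to tighten; above 0.35 is well over. It turns on the handle about a pin 48 mm from the ratchet's axis, stays where it is left and grows clockwise seen from above.
- lever_tip (a point): middle of the upright steel post on the lever's free end: diameter 10 mm, 68 to 95 mm above the bench, this point at 84 mm. It is 30 mm from the lever's pin, towards the ratchet's axis. Looking from the axis out to the knob it stands to the right when set to loosen; push it across to the left, some 26 mm, with 3 to 6 N. Above 8 N the handle gives way; over 20 N forces it.
- jaw: sliding steel jaw with a black rubber pad facing +x; origin at the pad's face (uncompressed), on the clamp's centre line, at bench height. Pad 56 mm wide, from 18 to 54 mm above the bench, springy (30 N per mm). It slides 16 to 24 mm along the clamp's +x until it grips.
- base: the work piece: oak block 55 (x) x 50 (y) x 36 mm, base of a small mobile stand, with a thin wire standing 86 mm above it. Loose on the base plate between jaw and end stop. Origin: centre of its underside, 14 mm above the bench. The jaw first pushes it to the end stop, a steel plate on a screw whose setting varies by up to 8 mm and is not measured.
Mind the look-alikes: they are no part of the job. Of the things shaped like the base, the wooden one is meant.

How it is judged:
On the way, in this order (a step that is already met when the one before it is completed fails the run):
1. the direction lever is over on the tightening side (value of joint selector above 0.3 rad), for 0.2 s.
2. the jaw grips the oak base with more than 20 N (contact force between jaw and base above 20 N), for 0.2 s.
At the end, for the whole second after the job is handed in: The direction lever is on the tightening side (above 0.25 rad), and the jaw keeps gripping the oak base with more than 20 N; the base stands upright (within 0.1 rad) on the clamp's base plate (underside less than 6 mm above it), within 20 mm of the clamp's centre line, at rest (value of joint selector above 0.25 rad and contact force between jaw and base above 20 N and y of base in the frame of clamp between -0.02 and 0.02 m and z of base in the frame of clamp below 0.02 m and angle between base's own z axis and vertical below 0.1 rad and linear speed of base below 0.01 m/s); the robot touches nothing.
It fails at once if the jaw squeezes the oak base with more than 80 N (over-tightened) (contact force between jaw and base above 80 N).
It fails at once if the direction lever is pushed with more than 20 N (contact force between the arm and selector above 20 N).
It fails at once if a bystander is moved by more than 20 mm (distance of any of screwdriver, wire_spool, jar, leaf_blank, pliers, mug, sketch_book from where it was at the start of the episode above 0.02 m).
It also fails if it takes over 72 s, if anything falls off the work surface, if the arm or the gripper's body presses on something with over 40 N, if the wrist force passes 120 N, or if a joint passes its speed limit or range.

### The arm

A 7-joint arm with a two-finger parallel gripper is mounted at the origin on the work surface. World frame = base frame: x ahead of the robot, y to its left, z up, the work surface at z = 0. Lengths are in m, angles in rad, forces in N, time in s.
With the tool pointing down it reaches from about 0.4 to 0.875 m from the base axis. Payload 19.3 kg.
Tool frame: the origin (TCP) lies between the finger pads; the fingertips stand ahead of it and the grasp point (between the pads) lies 8 mm behind it (bot.tip_extent is the x of the fingertips in the tool frame, in m); x points along the fingers, y is the direction in which the jaws open and shut, and the axes are right-handed (so a half turn about x gives the same grasp; the last joint's range is limited). The gripper opens to 85 mm and grips with 20 to 120 N. Pads are 22 mm wide; open, the fingers measure 114 mm over their backs; the gripper's body (76 mm by 85 mm) begins 54 mm behind the grasp point. The pads swing forward as they close: fully open they stand 13 mm farther back than shut.
Start: joints at [1.051, 0.521, -0.036, 1.599, 0.021, 1.021, -0.113], TCP at [0.272, -0.563, 0.242] pointing down, gripper open.
Joint ranges: [-2.91, 2.91], [-0.3, 2.13], [-1.5, 1.42], [0.17, 2.43], [-1.26, 4.41], [0.16, 1.93], [-2.52, 2.52]. Speed limits (rad/s): [1.89, 1.89, 2.39, 2.39, 3.01, 3.01, 3.01].

### API

Orientations are given as [roll, pitch, yaw] about the fixed x, y, z axes, in that order (R = Rz(yaw) Ry(pitch) Rx(roll)).
In Python, from workcell import observe, grab_frame, camera_info, bot, nets gives the robot as it stands.
- The arm moves only by the tool jog_arm, never from a script. Its argument "commands" is a list of rows, each a list of 6 numbers: the shift along the tool's x, y, z in mm, then the turn, a rotation vector about the tool's x, y, z in rad. A call has 1 to 20 rows; each row shifts and turns the pose as measured when the row begins, along the tool's axes as they then stand; what a row does not reach is not made up. A row lasts 1/10 s, in which the tool goes at most 50 mm and 8.59 degrees, less where a joint would pass 70% of its speed; a pose out of reach is approached as far as the arm can. A call is refused whole if a number of a shift passes 50 or a number of a turn 0.15, either way. A call with a gripper value outside its range is refused whole. "gripper" is the closure in counts, from 0 (fully open) to 255 (shut), set as the call begins (left out, the last holds). The fingers move at their own pace and stop on an object; "newtons" is the grip in N (left out, the last holds). Time passes only in rows, so rows that do not move let the fingers close. It gives the time, the measured TCP pose, the force and the opening at its end, in the units of the state.
- observe(): the state, without advancing time (a new reading comes with each control period).
- grab_frame(name): name is "scene" or "top" or "wrist"; returns the picture (400x640x3 uint8, red, green, blue); there is no depth.
- camera_info(name): a dict with "fov_y" (degrees; the focal length in pixels is half the picture's height over the tangent of half this angle, whatever the lens; pixels are square), "cx", "cy" (the principal point, pixels), "R" (3x3) and "t" (3): a world point X has camera coordinates R X + t; the wrist camera has in their place "tool_from_camera" (4x4, takes a point from camera to tool coordinates, whose origin is the TCP and whose axes are the tool frame's). Camera axes: x right, y down, z forward; pixel columns grow to the right and rows downward; lengths in m; the calibration is good to about 2 mm. A picture is of the moment at which its call begins: read the wrist's pose just before it. camera_info takes no time and is no camera call.
- bot.job_done(): hands the job in, once; it reports no verdict.
Trained networks look in the newest picture that a camera, given by its name, has taken for a name from the list of things; names that differ only in an ending like _2 or _b are one class to them, and where a whole thing is asked for, a point or a joint stands for the part that bears it (a point fixed in the world has none). Each returns a list of dicts, best first, with "p" (0 to 1); they miss things now and then, are a little off and sometimes report something else, mostly with a low value. They report only what shows in the picture. A call takes as long as a camera call. They do not tell look-alikes from the thing itself.
- nets.find_in(camera, name): "rect" ([left, top, right, bottom] in pixels, round what is visible of it).
- nets.silhouettes(camera, name): "mask" (400x640 bool, what is visible of it) and "rect" ([left, top, right, bottom] in pixels, round what is visible of it).
- nets.pinpoint(camera, name): "location" ([column, row] in pixels: a listed point, or the origin of a listed thing).
The state is a dict: "clock": time; "qpos": joint angles; "qd": joint speeds; "joint_efforts": joint torques, N m; "position": TCP position; "tool_rot": TCP orientation; "force": force on the tool from outside, world axes, zero at the start; "moment": the same for the moment, N m; "grip_width": finger opening in m.
Only numpy, scipy, OpenCV 4.12 (cv2) and the standard library are available. Lean on these libraries where they do the work, as an engineer would, in place of code of your own. Each camera call takes 0.05 s, during which the arm holds its last target.

## Working session

There is one attempt and no reset: what is moved stays moved. The work goes in short steps, Python scripts to look and compute and a tool call to move; the robot and the scene stay as the last step left them, time stands still between calls to the robot, and variables do not carry over. Pictures are saved under pics/ and viewed, and the job is handed in when it is done.

Besides the shell and the picture viewer there is one more tool, called after "Call:" as name(argument=value, ...) on one line, values as JSON. jog_arm: Moves the arm, as the interface text tells. Its arguments: {"type":"object","properties":{"commands":{"type":"array","items":{"type":"array","items":{"type":"number"}}},"gripper":{"type":"number"},"newtons":{"type":"number"}},"required":["commands"]}

```bash
ls; mkdir -p pics
cat > h.py <<'E'
import numpy as np, cv2
from workcell import observe, grab_frame, camera_info, bot, nets
def save(cam,name):
    im=grab_frame(cam); cv2.imwrite('pics/'+name,cv2.cvtColor(im,cv2.COLOR_RGB2BGR)); return im
def K(cam):
    c=camera_info(cam); f=200/np.tan(np.radians(c['fov_y'])/2); return c,f
def ray(cam,px,z):
    c,f=K(cam); R=np.array(c['R']);t=np.array(c['t'])
    d=R.T@np.array([(px[0]-c['cx'])/f,(px[1]-c['cy'])/f,1]); o=-R.T@t
    return o+d*(z-o[2])/d[2]
def proj(cam,X):
    c,f=K(cam); p=np.array(c['R'])@np.array(X)+np.array(c['t']); return [f*p[0]/p[2]+c['cx'],f*p[1]/p[2]+c['cy']]
E
python3 - <<'E'
from h import *
s=observe(); print(s)
for c in ['scene','top','wrist']:
    save(c,c+'0.png'); print(c,camera_info(c))
    for n in ['hub','knob_grip','lever_tip','jaw','base','clamp']:
        print(c,n,[(np.round(d['location']),round(d['p'],2)) for d in nets.pinpoint(c,n)][:3])
print(observe()['clock'],bot.tip_extent)
E
```

```text
pics
{'clock': 0.0, 'qpos': array([ 1.05080326,  0.52199749, -0.03634723,  1.60001736,  0.02120822,
        1.0210912 , -0.11278879]), 'qd': array([ 0.00235623,  0.00016021, -0.00039235, -0.00059674, -0.00044093,
       -0.00127198, -0.00046486]), 'joint_efforts': array([-1.67314618e-03, -9.27114058e+01,  1.97871633e+00, -3.69940710e+01,
        1.76807446e-02,  8.02093127e-03, -5.66425149e-05]), 'position': array([ 0.27156929, -0.56255095,  0.24173245]), 'tool_rot': array([-1.501695  ,  1.56966823,  2.08971362]), 'force': array([ 0.20341596,  0.32169066, -0.97591415]), 'moment': array([0.05110752, 0.03368059, 0.03998577]), 'grip_width': 0.0850918998986905}
scene {'fov_y': 42.273967739242515, 'cx': 313.1920709621946, 'cy': 204.207049305202, 'R': array([[-0.79667917,  0.60426038,  0.01310354],
       [ 0.33076692,  0.45403576, -0.82731177],
       [-0.5058612 , -0.65476784, -0.56159018]]), 't': array([ 0.44650653, -0.18861774,  1.49081154])}
scene hub [(array([305., 165.]), 0.59), (array([340., 200.]), 0.57)]
scene knob_grip [(array([302., 162.]), 0.54)]
scene lever_tip [(array([341.,
[... 665 characters left out ...]
)]
top jaw [(array([322., 210.]), 0.77)]
top base [(array([325., 194.]), 0.91), (array([208., 171.]), 0.71)]
top clamp [(array([318., 244.]), 0.63)]
wrist {'fov_y': 69.09477449237193, 'cx': 323.0920345406816, 'cy': 196.74608095673517, 'tool_from_camera': array([[-6.84226707e-04, -3.16049986e-01,  9.48742293e-01,
        -1.31174277e-01],
       [ 9.99999695e-01, -5.74200796e-04,  5.29912441e-04,
         9.77606590e-04],
       [ 3.77289760e-04,  9.48742366e-01,  3.16050283e-01,
        -7.98313175e-02],
       [ 0.00000000e+00,  0.00000000e+00,  0.00000000e+00,
         1.00000000e+00]])}
wrist hub []
wrist knob_grip []
wrist lever_tip []
wrist jaw []
wrist base []
wrist clamp []
1.05 0.011
```

View pics/top0.png

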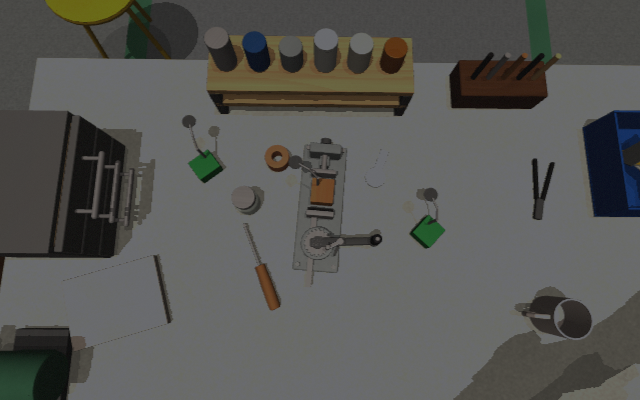

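View pics/scene0.png

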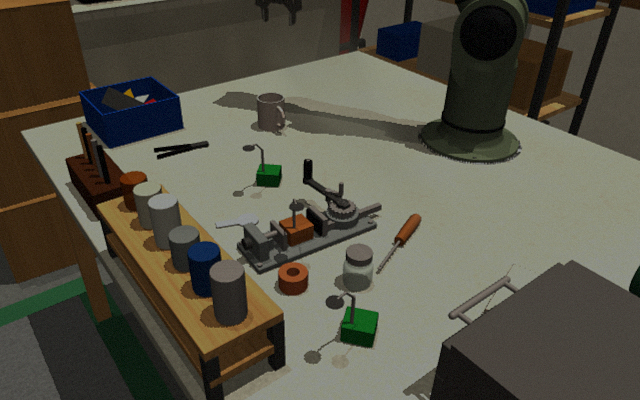

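Run:
```python
import cv2
a=cv2.imread('pics/top0.png')[150:300,240:430]; cv2.imwrite('pics/top0z.png',cv2.resize(a,None,fx=4,fy=4,interpolation=cv2.INTER_CUBIC))
a=cv2.imread('pics/scene0.png')[130:280,240:430]; cv2.imwrite('pics/scene0z.png',cv2.resize(a,None,fx=4,fy=4,interpolation=cv2.INTER_CUBIC))
```

```text
(no output)
```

View pics/top0z.png

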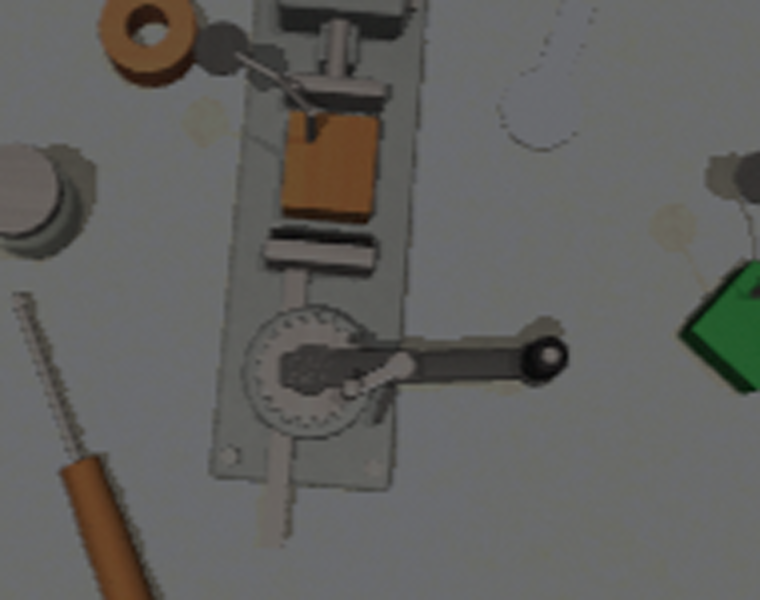

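View pics/scene0z.png

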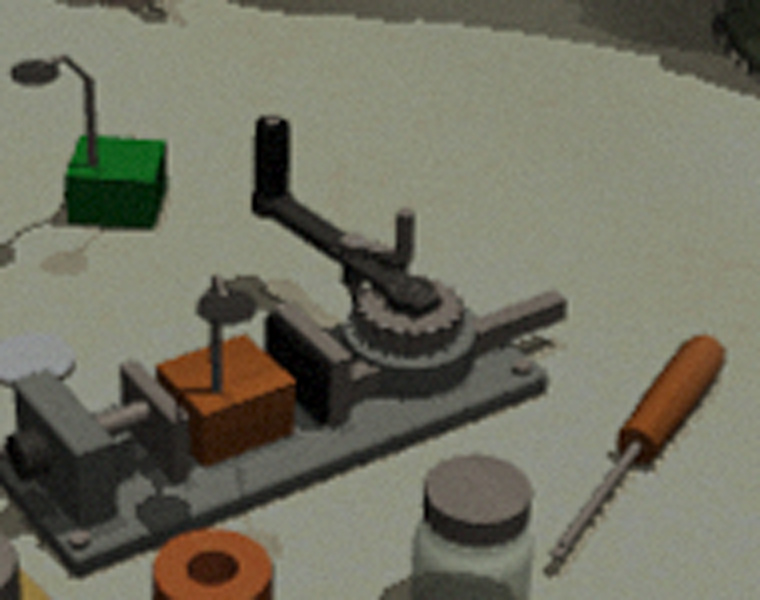

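Run:
```python
from h import *
np.set_printoptions(precision=4,suppress=True)
T=lambda u,v:(240+u/4,150+v/4)
S=lambda u,v:(240+u/4,130+v/4)
print('knob top', ray('top',T(548,352),.109), ray('scene',S(272,123),.109))
print('knob bottom scene', ray('scene',S(265,205),.064))
print('wheel', ray('top',T(308,370),.052), ray('scene',S(410,303),.052))
print('tip', ray('top',T(350,388),.095), ray('scene',S(405,214),.095))
print('pin', ray('top',T(405,363),.07))
# plate corners z=.014
for c in [(212,475),(390,488),(427,0)]: print('plate',ray('top',T(*c),.014))
for c in [(545,378),(80,572)]: print('plate sc',ray('scene',S(*c),.014))
print('base top', [ray('top',T(*c),.05) for c in [(288,112),(378,116),(372,214),(283,208)]])
print('pad', ray('top',T(325,240),.054), )
```

```text
knob top [ 0.5674 -0.0147  0.109 ] [ 0.5675 -0.0122  0.109 ]
knob bottom scene [ 0.5786 -0.0033  0.064 ]
wheel [0.5624 0.1048 0.052 ] [0.5636 0.1068 0.052 ]
tip [0.55   0.0836 0.095 ] [0.5539 0.088  0.095 ]
pin [0.5649 0.0541 0.07  ]
plate [0.5074 0.1572 0.014 ]
plate [0.5007 0.0591 0.014 ]
plate [0.7822 0.0363 0.014 ]
plate sc [0.5137 0.1632 0.014 ]
plate sc [0.7989 0.1468 0.014 ]
base top [array([0.7046, 0.1167, 0.05  ]), array([0.7028, 0.067 , 0.05  ]), array([0.6476, 0.0704, 0.05  ]), array([0.6506, 0.119 , 0.05  ])]
pad [0.6324 0.096  0.054 ]
```

```bash
cat >> h.py <<'E'
from scipy.spatial.transform import Rotation as Ro
def rot(s): return Ro.from_euler('xyz',s['tool_rot']).as_matrix()
def st():
    s=observe(); R=rot(s)
    print('t',round(s['clock'],2),'p',np.round(s['position'],4),'F',np.round(s['force'],2),'Ftool',np.round(R.T@s['force'],2),'w',round(s['grip_width'],4)); print(np.round(R,3)); return s,R
def goal(p,ydir=None):
    """shift in tool axes(mm) to p; turn about tool x to bring tool y to ydir (world az), after leveling"""
    s,R=st(); d=R.T@(np.array(p)-s['position'])*1000; print('shift mm',np.round(d,1))
    if ydir is not None:
        x=np.array([0,0,-1.]); y=np.array([np.cos(ydir),np.sin(ydir),0]); G=np.c_[x,y,np.cross(x,y)]
        print('turn',np.round(Ro.from_matrix(R.T@G).as_rotvec(),3))
E
python3 - <<'E'
from h import *
goal([0.512,0.0855,0.088],0.0)
goal([0.512,0.0855,0.088],np.pi)
print(np.round(observe()['qpos'],2))
E
```

```text
t 1.05 p [ 0.2717 -0.5628  0.2423] F [ 0.62 -0.53 -0.37] Ftool [ 0.37  0.75 -0.32] w 0.085
[[ 0.     0.435 -0.901]
 [ 0.    -0.901 -0.435]
 [-1.    -0.    -0.   ]]
shift mm [ 154.3 -479.4 -498.2]
turn [-1.121 -0.    -0.   ]
t 1.05 p [ 0.2717 -0.5628  0.2423] F [ 0.62 -0.53 -0.37] Ftool [ 0.37  0.75 -0.32] w 0.085
[[ 0.     0.435 -0.901]
 [ 0.    -0.901 -0.435]
 [-1.    -0.    -0.   ]]
shift mm [ 154.3 -479.4 -498.2]
turn [ 2.021 -0.     0.   ]
[ 1.05  0.52 -0.04  1.6   0.02  1.02 -0.11]
```

Run:
```python
from h import *
s,R=st()
x=s['position'].copy(); t=np.array([0.515,0.0855,0.18])
N=17; d=(t-x)/N*1000; rows=[]
for k in range(N):
    Rk=R@Ro.from_rotvec([-1.121/N*k,0,0]).as_matrix()
    v=Rk.T@d; rows.append([int(round(a)) for a in v]+[-0.066,0,0])
print(str(rows).replace(' ',''))
```

```text
t 1.05 p [ 0.2717 -0.5628  0.2423] F [ 0.62 -0.53 -0.37] Ftool [ 0.37  0.75 -0.32] w 0.085
[[ 0.     0.435 -0.901]
 [ 0.    -0.901 -0.435]
 [-1.    -0.    -0.   ]]
[[4,-28,-29,-0.066,0,0],[4,-26,-31,-0.066,0,0],[4,-24,-33,-0.066,0,0],[4,-22,-34,-0.066,0,0],[4,-19,-36,-0.066,0,0],[4,-17,-37,-0.066,0,0],[4,-15,-38,-0.066,0,0],[4,-12,-39,-0.066,0,0],[4,-9,-40,-0.066,0,0],[4,-7,-40,-0.066,0,0],[4,-4,-41,-0.066,0,0],[4,-1,-41,-0.066,0,0],[4,1,-41,-0.066,0,0],[4,4,-41,-0.066,0,0],[4,7,-40,-0.066,0,0],[4,9,-40,-0.066,0,0],[4,12,-39,-0.066,0,0]]
```

Call:
jog_arm(commands=[[4, -28, -29, -0.066, 0, 0], [4, -26, -31, -0.066, 0, 0], [4, -24, -33, -0.066, 0, 0], [4, -22, -34, -0.066, 0, 0], [4, -19, -36, -0.066, 0, 0], [4, -17, -37, -0.066, 0, 0], [4, -15, -38, -0.066, 0, 0], [4, -12, -39, -0.066, 0, 0], [4, -9, -40, -0.066, 0, 0], [4, -7, -40, -0.066, 0, 0], [4, -4, -41, -0.066, 0, 0], [4, -1, -41, -0.066, 0, 0], [4, 1, -41, -0.066, 0, 0], [4, 4, -41, -0.066, 0, 0], [4, 7, -40, -0.066, 0, 0], [4, 9, -40, -0.066, 0, 0], [4, 12, -39, -0.066, 0, 0], [0, 0, 0, 0, 0, 0]], gripper=255, newtons=20)

```text
clock: 2.85
position: [0.5126, 0.1154, 0.1719]
tool_rot: [1.111, 1.563, -0.417]
force: [-0.3, -0.8, 0.4]
grip_width: -0.0004
```

Run:
```python
from h import *
goal([0.515,0.0855,0.14],0.0)
im=save('wrist','w1.png')
def wproj(X):
    s=observe();c,f=K('wrist');T=np.array(c['tool_from_camera'])
    p=rot(s).T@(np.array(X)-s['position']); q=np.linalg.inv(T)@np.r_[p,1]
    return np.round([f*q[0]/q[2]+c['cx'],f*q[1]/q[2]+c['cy']])
for n,X in dict(hub=[.563,.1055,.062],knob=[.5675,-.0135,.109],tip=[.552,.085,.095],tipb=[.552,.085,.068]).items(): print(n,wproj(X))
for n in ['knob_grip','lever_tip']: print(n,[(np.round(d['location']),round(d['p'],2)) for d in nets.pinpoint('wrist',n)][:3])
```

```text
t 2.85 p [0.5126 0.1154 0.1719] F [-0.32 -0.82  0.4 ] Ftool [-0.4  -0.35  0.8 ] w -0.0004
[[ 0.007  0.999  0.044]
 [-0.003  0.044 -0.999]
 [-1.     0.007  0.004]]
shift mm [32.   0.9 29.8]
turn [ 0.044  0.003 -0.007]
hub [381. 205.]
knob [382. 354.]
tip [372. 243.]
tipb [367. 229.]
knob_grip []
lever_tip [(array([364., 242.]), 0.68)]
```

View pics/w1.png

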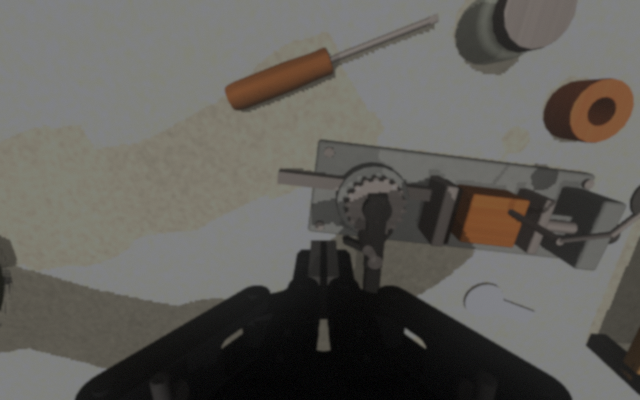

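Run:
```python
import cv2
a=cv2.imread('pics/w1.png')[150:310,300:460]; cv2.imwrite('pics/w1z.png',cv2.resize(cv2.convertScaleAbs(a,alpha=1.8),None,fx=3.7,fy=3.7,interpolation=cv2.INTER_CUBIC))
```

```text
(no output)
```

View pics/w1z.png

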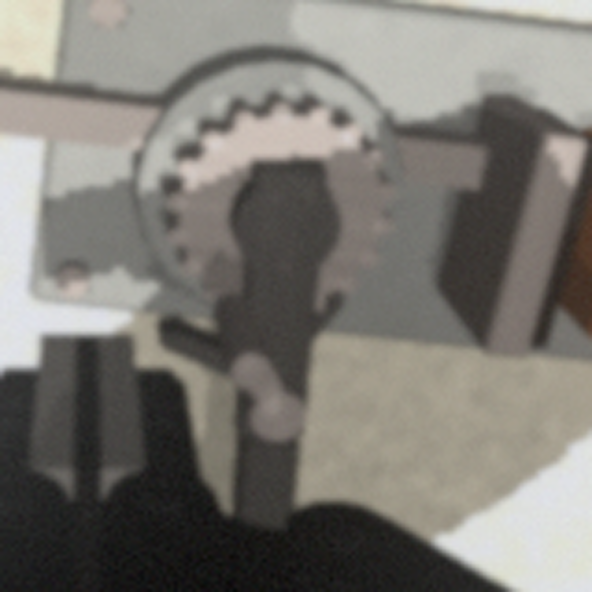

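```bash
cat >> h.py <<'E'
def wproj(X,s=None):
    s=s or observe();c,f=K('wrist');T=np.array(c['tool_from_camera'])
    p=rot(s).T@(np.array(X)-s['position']); q=np.linalg.inv(T)@np.r_[p,1]
    return [f*q[0]/q[2]+c['cx'],f*q[1]/q[2]+c['cy']]
E
python3 - <<'E'
from h import *
im=cv2.convertScaleAbs(cv2.imread('pics/w1.png'),alpha=1.8)
a=cv2.resize(im[150:310,300:460],None,fx=3.7,fy=3.7)
t=cv2.convertScaleAbs(cv2.imread('pics/top0.png'),alpha=1.8); t=cv2.resize(t[200:290,290:400],None,fx=6,fy=6)
for n,X in dict(hub=[.563,.1055,.062],pin=[.565,.0575,.068],pinb=[.565,.0575,.05],tipT=[.552,.085,.095],tipB=[.552,.085,.068],kB=[.5675,-.0135,.064],kT=[.5675,-.0135,.109]).items():
    p=wproj(X); q=(int((p[0]-300)*3.7),int((p[1]-150)*3.7)); cv2.circle(a,q,3,(0,0,255),-1); cv2.putText(a,n,q,0,.5,(255,0,0),1)
    p=proj('top',X); q=(int((p[0]-290)*6),int((p[1]-200)*6)); cv2.circle(t,q,3,(0,0,255),-1); cv2.putText(t,n,q,0,.5,(255,0,0),1)
cv2.imwrite('pics/ov1.png',a);cv2.imwrite('pics/ov1t.png',t)
E
```

```text
(no output)
```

View pics/ov1.png

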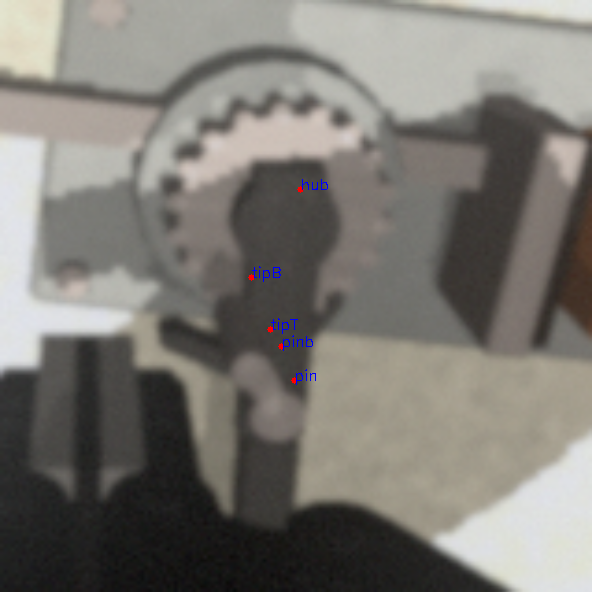

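View pics/ov1t.png

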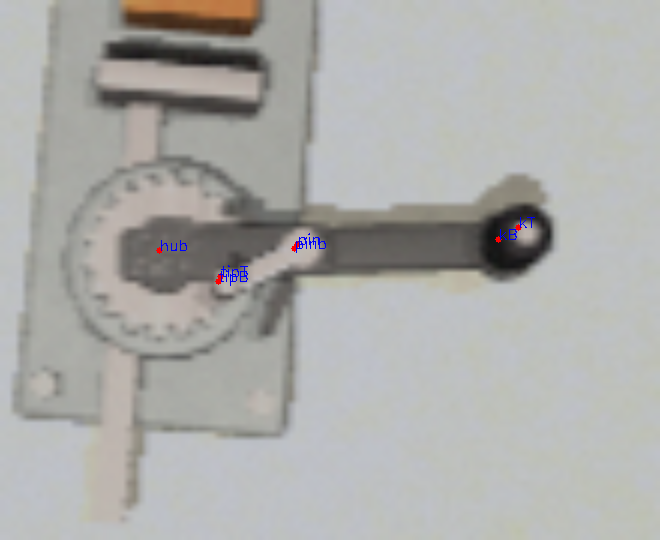

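Call:
jog_arm(commands=[[20, 0, 15, 0.04, 0, -0.007], [20, 0, 15, 0, 0, 0], [20, 0, 0, 0, 0, 0], [15, 0, 0, 0, 0, 0], [10, 0, 0, 0, 0, 0], [0, 0, 0, 0, 0, 0]])

```text
clock: 3.6
position: [0.5124, 0.0692, 0.0863]
tool_rot: [0.222, 1.56, -1.368]
force: [-0.2, 0.7, -0.1]
grip_width: 0.0002
```

Run:
```python
from h import *
goal([0.53,0.0845,0.086],0.0)
im=save('wrist','w2.png');im=save('scene','s2.png')
a=cv2.imread('pics/w2.png')[150:350,260:460]; cv2.imwrite('pics/w2z.png',cv2.resize(cv2.convertScaleAbs(a,alpha=1.8),None,fx=3,fy=3,interpolation=cv2.INTER_CUBIC))
a=cv2.imread('pics/s2.png')[80:280,240:440]; cv2.imwrite('pics/s2z.png',cv2.resize(cv2.convertScaleAbs(a,alpha=1.8),None,fx=3,fy=3,interpolation=cv2.INTER_CUBIC))
```

```text
t 3.6 p [0.5124 0.0692 0.0863] F [-0.2   0.72 -0.11] Ftool [ 0.11 -0.22 -0.71] w 0.0002
[[ 0.002  1.    -0.02 ]
 [-0.01  -0.02  -1.   ]
 [-1.     0.002  0.01 ]]
shift mm [  0.2  17.3 -15.6]
turn [-0.02   0.01  -0.002]
```

View pics/w2z.png

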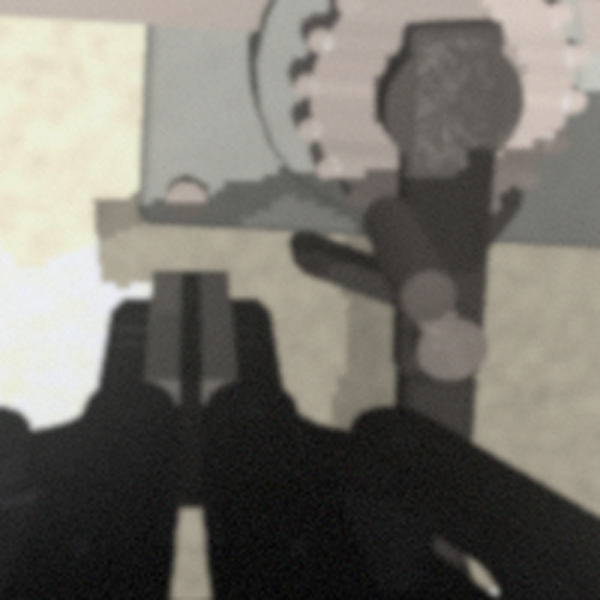

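View pics/s2z.png

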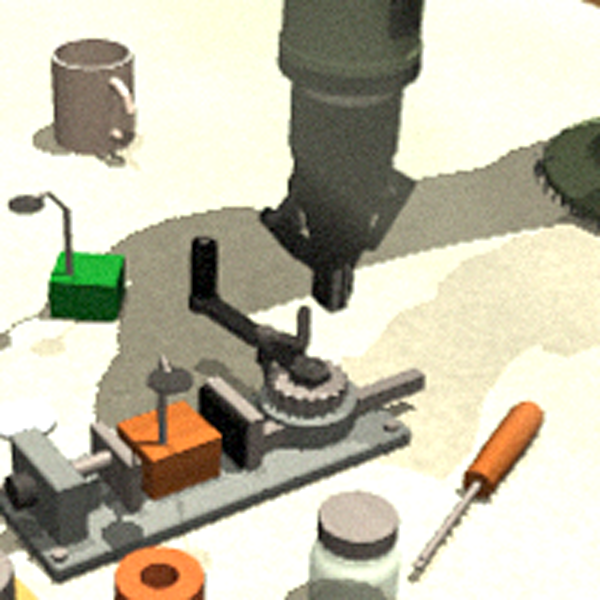

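Call:
jog_arm(commands=[[0, 6, -10, -0.02, 0, 0], [0, 3, -6, 0, 0, 0], [0, 3, 0, 0, 0, 0], [0, 3, 0, 0, 0, 0], [0, 2, 0, 0, 0, 0]])

```text
clock: 4.2
position: [0.5328, 0.0882, 0.0899]
tool_rot: [0.67, 1.559, -0.897]
force: [-4.3, 2.5, 1.2]
grip_width: -0.0001
```

Call:
jog_arm(commands=[[0, 2, 0, 0, 0, 0], [0, 2, 0, 0, 0, 0], [0, 2, 0, 0, 0, 0]])

```text
clock: 4.5
position: [0.5368, 0.0897, 0.0896]
tool_rot: [0.324, 1.562, -1.242]
force: [-6.6, 3.8, 3.7]
grip_width: -0.0
```

Call:
jog_arm(commands=[[0.5, 2, 1, 0, 0, 0], [0.5, 2, 1, 0, 0, 0], [0, 2, 0, 0, 0, 0]])

```text
clock: 4.8
position: [0.5409, 0.0888, 0.0883]
tool_rot: [-0.22, 1.563, -1.784]
force: [-5.7, 2.7, 3.4]
grip_width: -0.0
```

Run:
```python
from h import *
st()
im=save('wrist','w3.png');im=save('top','t3.png')
a=cv2.imread('pics/w3.png')[130:330,260:460]; b=cv2.imread('pics/t3.png')[180:280,290:390]
cv2.imwrite('pics/w3z.png',np.hstack([cv2.resize(cv2.convertScaleAbs(a,alpha=1.8),(400,400),interpolation=cv2.INTER_CUBIC),cv2.resize(cv2.convertScaleAbs(b,alpha=1.8),(400,400),interpolation=cv2.INTER_CUBIC)]))
```

```text
t 4.8 p [0.5409 0.0888 0.0883] F [-5.72  2.69  3.45] Ftool [-3.46 -5.71 -2.7 ] w -0.0
[[-0.002  1.     0.006]
 [-0.007  0.006 -1.   ]
 [-1.    -0.002  0.007]]
```

View pics/w3z.png

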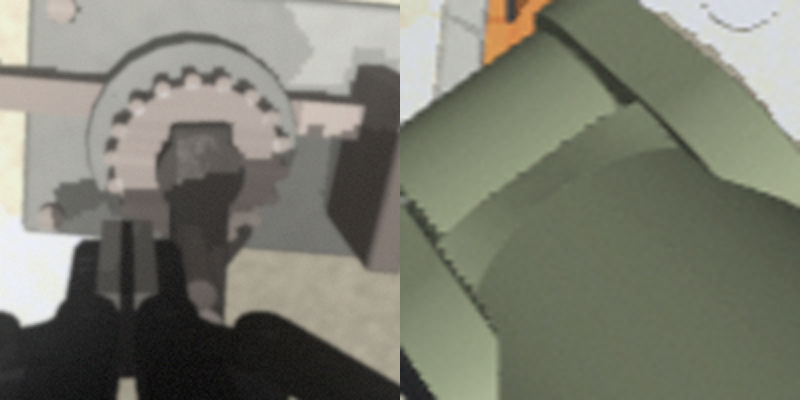

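Call:
jog_arm(commands=[[0.5, 2, 1, 0, 0, 0], [0.5, 2, 1, 0, 0, 0], [0, 2, 1, 0, 0, 0], [0, 2, 1, 0, 0, 0]])

```text
clock: 5.3
position: [0.5467, 0.0861, 0.087]
tool_rot: [-0.795, 1.562, -2.358]
force: [-3.5, 2.9, 1.9]
grip_width: -0.0001
```

Call:
jog_arm(commands=[[0, 2, 0, 0, 0, 0], [0, 2, 0, 0, 0, 0], [0, 2, 0, 0, 0, 0]])

```text
clock: 5.6
position: [0.5518, 0.0863, 0.0867]
tool_rot: [-0.96, 1.56, -2.523]
force: [-5.1, 0.8, 3.6]
grip_width: 0.0001
```

Call:
jog_arm(commands=[[0, 2, 0, 0, 0, 0], [0, 2, 0, 0, 0, 0]])

```text
clock: 5.8
position: [0.5557, 0.086, 0.0867]
tool_rot: [-0.963, 1.559, -2.526]
force: [-5.5, -0.2, 4.2]
grip_width: -0.0002
```

Call:
jog_arm(commands=[[0, 2, 0, 0, 0, 0], [0, 2, 0, 0, 0, 0]])

```text
clock: 6.0
position: [0.5591, 0.0855, 0.0865]
tool_rot: [-0.988, 1.556, -2.551]
force: [-11.8, 4.2, 8.7]
grip_width: 0.0001
```

Call:
jog_arm(commands=[[0, -6, 0, 0, 0, 0], [0, -20, 0, 0, 0, 0], [-20, -20, 0, 0, 0, 0], [-30, -10, 0, 0, 0, 0], [-10, 0, 0, 0, 0, 0]])

```text
clock: 6.5
position: [0.5021, 0.0845, 0.1471]
tool_rot: [-0.946, 1.556, -2.511]
force: [-0.3, -0.0, -0.8]
grip_width: -0.0002
```

Run:
```python
from h import *
st()
im=save('wrist','w4.png');im=save('scene','s4.png')
a=cv2.imread('pics/w4.png')[130:330,290:490]; b=cv2.imread('pics/s4.png')[140:260,260:380]
cv2.imwrite('pics/w4z.png',np.hstack([cv2.resize(cv2.convertScaleAbs(a,alpha=1.8),(400,400),interpolation=cv2.INTER_CUBIC),cv2.resize(cv2.convertScaleAbs(b,alpha=1.8),(400,400),interpolation=cv2.INTER_CUBIC)]))
```

```text
t 6.5 p [0.5021 0.0845 0.1471] F [-0.31 -0.01 -0.83] Ftool [ 0.84 -0.3  -0.  ] w -0.0002
[[-0.012  1.     0.006]
 [-0.009  0.006 -1.   ]
 [-1.    -0.012  0.009]]
```

View pics/w4z.png

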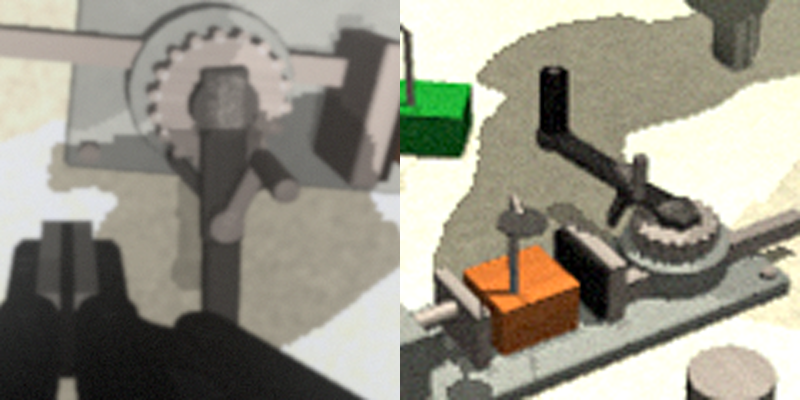

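Run:
```python
from h import *
k=ray('scene',(260+154/3.333,140+70/3.333),.109); print(k, ray('scene',(260+146/3.33,140+138/3.33),.064))
for n in ['knob_grip']: print(n,[(np.round(ray('scene',d['location'],.092),4),round(d['p'],2)) for d in nets.pinpoint('scene',n)][:3])
save('top','t4.png'); 
b=cv2.imread('pics/t4.png')[180:280,290:390]
cv2.imwrite('pics/t4z.png',cv2.resize(cv2.convertScaleAbs(b,alpha=1.8),(500,500),interpolation=cv2.INTER_CUBIC))
```

```text
[ 0.57138027 -0.0136605   0.109     ] [ 0.58349646 -0.00581026  0.064     ]
knob_grip [(array([ 0.5647, -0.0352,  0.092 ]), 0.58)]
```

View pics/t4z.png

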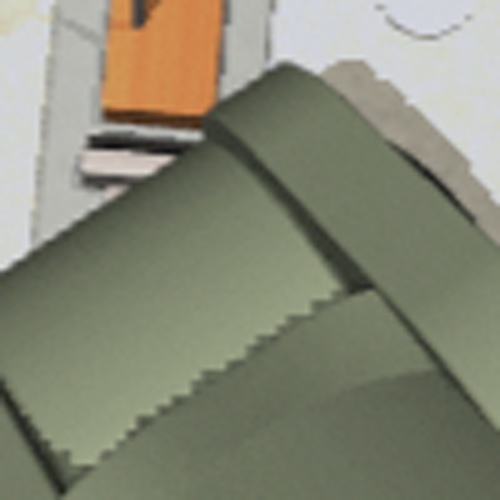

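Call:
jog_arm(commands=[[0, 14, 20, -0.03, 0, 0], [0, 14, 20, -0.02, 0, 0], [0, 14, 20, 0, 0, 0], [0, 14, 18, 0, 0, 0], [0, 10, 15, 0, 0, 0], [0, 0, 0, 0, 0, 0]], gripper=60)

```text
clock: 7.3
position: [0.5745, -0.0097, 0.1361]
tool_rot: [-1.241, 1.548, -2.753]
force: [-0.6, -0.4, -0.9]
grip_width: 0.0651
```

Run:
```python
from h import *
goal([0.570,-0.0135,0.085],0.06)
im=save('wrist','w5.png');im=save('scene','s5.png')
print(wproj([.570,-.0135,.109]))
a=cv2.imread('pics/w5.png')[130:330,220:420]; b=cv2.imread('pics/s5.png')[100:220,240:360]
cv2.imwrite('pics/w5z.png',np.hstack([cv2.resize(cv2.convertScaleAbs(a,alpha=1.8),(400,400),interpolation=cv2.INTER_CUBIC),cv2.resize(cv2.convertScaleAbs(b,alpha=1.8),(400,400),interpolation=cv2.INTER_CUBIC)]))
```

```text
t 7.3 p [ 0.5745 -0.0097  0.1361] F [-0.61 -0.4  -0.88] Ftool [ 0.89 -0.62  0.35] w 0.0651
[[-0.021  0.998  0.059]
 [-0.009  0.058 -0.998]
 [-1.    -0.022  0.007]]
shift mm [51.2 -3.6  3.2]
turn [-0.001  0.007  0.022]
[np.float64(319.6826579437216), np.float64(247.3435330502346)]
```

View pics/w5z.png

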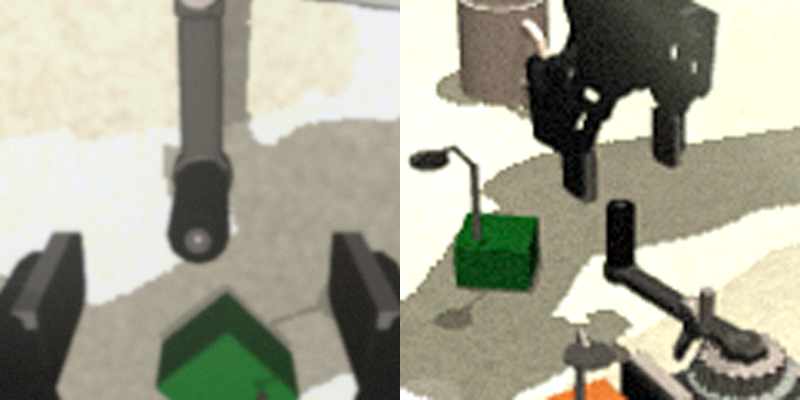

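Call:
jog_arm(commands=[[17, -2, 2, 0, 0, 0.02], [17, -1, 1, 0, 0, 0], [13, 0, 0, 0, 0, 0], [3, 0, 0, 0, 0, 0]])

```text
clock: 7.8
position: [0.5686, -0.0072, 0.0838]
tool_rot: [-0.433, 1.566, -1.938]
force: [0.4, 0.3, 0.7]
grip_width: 0.0651
```

Call:
jog_arm(commands=[[0, 0, 0, 0, 0, 0], [0, 0, 0, 0, 0, 0], [0, 0, 0, 0, 0, 0], [0, 0, 0, 0, 0, 0], [0, 0, 0, 0, 0, 0]], gripper=255, newtons=20)

```text
clock: 8.3
position: [0.5689, -0.0059, 0.0846]
tool_rot: [-0.379, 1.566, -1.883]
force: [1.5, 0.3, -8.7]
grip_width: 0.0191
```

```bash
cat >> h.py <<'E'
HUB=np.array([.563,.1055])
def hs():
    s,R=st(); r=(s['position']-0.008*R[:,0])[:2]-HUB; az=np.arctan2(r[1],r[0]); th=-1.652-az
    u=r/np.linalg.norm(r); tg=np.array([u[1],-u[0]])  # clockwise
    ya=np.arctan2(R[1,1],R[0,1])
    print('radius',round(np.linalg.norm(r),4),'theta',round(th,3),'Ft(on tool, + = cw)',round(s['force'][:2]@tg,2),'Fr',round(s['force'][:2]@u,2),'y misalign',round(ya-(az+np.pi/2),3),'q7',round(s['qpos'][6],2))
E
python3 - <<'E'
from h import *
hs()
E
```

```text
t 8.3 p [ 0.5689 -0.0059  0.0846] F [ 1.5   0.35 -8.74] Ftool [ 8.73  1.53 -0.29] w 0.0191
[[-0.001  0.998  0.066]
 [-0.004  0.066 -0.998]
 [-1.    -0.002  0.004]]
radius 0.1115 theta -0.134 Ft(on tool, + = cw) -1.52 Fr -0.27 y misalign 0.013 q7 -0.38
```

Call:
jog_arm(commands=[[0, 0, 0, 0, 0, 0], [0, 0, 0, 0, 0, 0], [0, 0, 3, 0, 0, 0], [0, 0, 3, 0, 0, 0], [0, 0, 3, 0, 0, 0], [0, 0, 0, 0, 0, 0]], gripper=170)

```text
clock: 8.9
position: [0.5702, -0.0161, 0.0856]
tool_rot: [-0.041, 1.566, -1.546]
force: [0.1, 0.5, -0.3]
grip_width: 0.0284
```

Run:
```python
from h import *
hs()
```

```text
t 8.9 p [ 0.5702 -0.0161  0.0856] F [ 0.09  0.5  -0.33] Ftool [ 0.33  0.12 -0.5 ] w 0.0284
[[ 0.     0.998  0.066]
 [-0.005  0.066 -0.998]
 [-1.    -0.     0.005]]
radius 0.1218 theta -0.14 Ft(on tool, + = cw) -0.12 Fr -0.5 y misalign 0.007 q7 -0.37
```

Call:
jog_arm(commands=[[0, 0, 0, 0, 0, 0], [0, 0, 0, 0, 0, 0], [0, 0, 0, 0, 0, 0]], gripper=255, newtons=20)

```text
clock: 9.2
position: [0.5702, -0.0161, 0.0857]
tool_rot: [-0.011, 1.566, -1.516]
force: [0.2, -0.1, 0.1]
grip_width: 0.019
```

Call:
jog_arm(commands=[[0, -4, 0, 0.033, 0, 0], [0, -5, 0, 0.04, 0, 0], [0, -5, 0, 0.04, 0, 0], [0, -5, 0, 0.04, 0, 0]])

```text
clock: 9.6
position: [0.5509, -0.0159, 0.0857]
tool_rot: [0.571, 1.567, -1.098]
force: [2.4, 1.0, -0.9]
grip_width: 0.0193
```

Run:
```python
from h import *
hs()
```

```text
t 9.6 p [ 0.5509 -0.0159  0.0857] F [ 2.4   1.   -0.87] Ftool [ 0.88  2.29 -1.23] w 0.0193
[[ 0.002  0.995 -0.098]
 [-0.004 -0.098 -0.995]
 [-1.     0.002  0.004]]
radius 0.1219 theta 0.018 Ft(on tool, + = cw) -2.29 Fr -1.23 y misalign 0.001 q7 -0.51
```

Call:
jog_arm(commands=[[0, -5, 0, 0.04, 0, 0], [0, -5, 0, 0.04, 0, 0], [0, -5, 0, 0.04, 0, 0], [0, -5, 0, 0.04, 0, 0]])

```text
clock: 10.0
position: [0.5312, -0.0123, 0.0859]
tool_rot: [1.349, 1.564, -0.494]
force: [10.7, -2.1, -9.4]
grip_width: 0.0195
```

Run:
```python
from h import *
hs()
```

```text
t 10.0 p [ 0.5312 -0.0123  0.0859] F [10.67 -2.13 -9.38] Ftool [ 9.45 10.79 -0.83] w 0.0195
[[ 0.006  0.963 -0.269]
 [-0.003 -0.269 -0.963]
 [-1.     0.006  0.001]]
radius 0.122 theta 0.183 Ft(on tool, + = cw) -10.85 Fr -0.73 y misalign -0.008 q7 -0.66
```

Call:
jog_arm(commands=[[0, -5, 0, 0.04, 0, 0], [0, -5, 0, 0.04, 0, 0], [0, -5, 0, 0.04, 0, 0], [0, -5, 0, 0.04, 0, 0]])

```text
clock: 10.4
position: [0.515, -0.0067, 0.0858]
tool_rot: [1.814, 1.556, -0.204]
force: [8.8, -4.1, -8.8]
grip_width: 0.0196
```

Run:
```python
from h import *
hs()
```

```text
t 10.4 p [ 0.515  -0.0067  0.0858] F [ 8.83 -4.06 -8.83] Ftool [ 8.97  9.6  -0.13] w 0.0196
[[ 0.014  0.902 -0.432]
 [-0.003 -0.432 -0.902]
 [-1.     0.014 -0.003]]
radius 0.122 theta 0.324 Ft(on tool, + = cw) -9.72 Fr 0.24 y misalign -0.042 q7 -0.82
```

Call:
jog_arm(commands=[[0, -5, 0, 0.03, 0, 0], [0, -5, 0, 0.034, 0, 0], [0, -5, 0, 0.034, 0, 0], [0, -5, 0, 0.034, 0, 0]])

```text
clock: 10.8
position: [0.4999, 0.0012, 0.0858]
tool_rot: [1.989, 1.548, -0.176]
force: [9.3, -4.6, -7.7]
grip_width: 0.0196
```

Run:
```python
from h import *
hs()
```

```text
t 10.8 p [0.4999 0.0012 0.0858] F [ 9.31 -4.63 -7.69] Ftool [ 7.91 10.14 -1.31] w 0.0196
[[ 0.022  0.828 -0.56 ]
 [-0.004 -0.56  -0.828]
 [-1.     0.02  -0.009]]
radius 0.122 theta 0.464 Ft(on tool, + = cw) -10.36 Fr -0.87 y misalign -0.049 q7 -0.96
```

Call:
jog_arm(commands=[[0, -5, 0, 0.034, 0, 0], [0, -5, 0, 0.034, 0, 0]])

```text
clock: 11.0
position: [0.4928, 0.0059, 0.0858]
tool_rot: [2.062, 1.545, -0.179]
force: [8.2, -5.2, -7.2]
grip_width: 0.0193
```

Run:
```python
from h import *
hs()
im=save('scene','s6.png')
b=cv2.imread('pics/s6.png')[130:280,230:400]
cv2.imwrite('pics/s6z.png',cv2.resize(cv2.convertScaleAbs(b,alpha=1.8),None,fx=4,fy=4,interpolation=cv2.INTER_CUBIC))
```

```text
t 11.0 p [0.4928 0.0059 0.0858] F [ 8.15 -5.21 -7.22] Ftool [ 7.45  9.46 -0.89] w 0.0193
[[ 0.026  0.783 -0.621]
 [-0.005 -0.621 -0.784]
 [-1.     0.023 -0.012]]
radius 0.122 theta 0.534 Ft(on tool, + = cw) -9.66 Fr -0.45 y misalign -0.055 q7 -1.03
```

View pics/s6z.png

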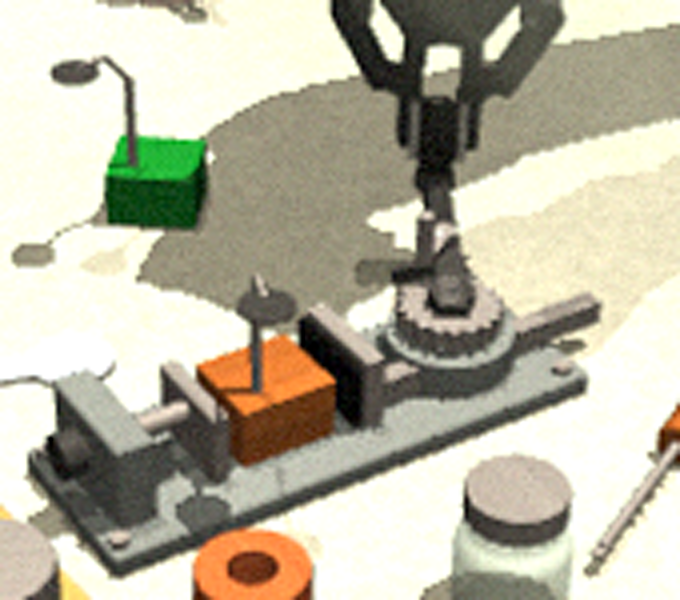

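Call:
jog_arm(commands=[[0, 4, 0, -0.02, 0, 0], [0, 6.6, -0.2, -0.05, 0, 0], [0, 6.6, -0.2, -0.055, 0, 0], [0, 6.6, -0.2, -0.055, 0, 0], [0, 6.6, -0.2, -0.055, 0, 0], [0, 6.6, -0.2, -0.055, 0, 0], [0, 6.6, -0.2, -0.055, 0, 0], [0, 6.6, -0.2, -0.055, 0, 0], [0, 6.6, -0.2, -0.055, 0, 0], [0, 6.6, -0.2, -0.055, 0, 0]])

```text
clock: 12.05
position: [0.5462, -0.0153, 0.0856]
tool_rot: [1.727, 1.552, 0.005]
force: [-1.2, 2.7, -0.1]
grip_width: 0.0195
```

Run:
```python
from h import *
hs()
```

```text
t 12.05 p [ 0.5462 -0.0153  0.0856] F [-1.23  2.66 -0.11] Ftool [ 0.09 -1.62 -2.44] w 0.0195
[[ 0.018  0.988 -0.151]
 [ 0.    -0.151 -0.989]
 [-1.     0.018 -0.003]]
radius 0.122 theta 0.058 Ft(on tool, + = cw) 1.59 Fr -2.46 y misalign -0.012 q7 -0.56
```

Call:
jog_arm(commands=[[0, 6.6, 0, -0.055, 0, 0], [0, 6.6, 0, -0.055, 0, 0], [0, 6.6, 0, -0.055, 0, 0], [0, 6.6, 0, -0.055, 0, 0], [0, 6.6, 0, -0.055, 0, 0], [0, 6.6, 0, -0.055, 0, 0], [0, 6.6, 0, -0.055, 0, 0], [0, 6.6, 0, -0.055, 0, 0]])

```text
clock: 12.85
position: [0.5957, -0.0117, 0.0856]
tool_rot: [1.364, 1.56, 0.092]
force: [-1.8, 1.1, 1.3]
grip_width: 0.0195
```

Run:
```python
from h import *
hs()
```

```text
t 12.85 p [ 0.5957 -0.0117  0.0856] F [-1.84  1.13  1.3 ] Ftool [-1.32 -1.42 -1.62] w 0.0195
[[ 0.011  0.956  0.294]
 [ 0.001  0.294 -0.956]
 [-1.     0.01   0.002]]
radius 0.1217 theta -0.352 Ft(on tool, + = cw) 1.47 Fr -1.58 y misalign 0.027 q7 -0.17
```

Call:
jog_arm(commands=[[0, 6.6, 0, -0.05, 0, 0], [0, 6.6, 0, -0.05, 0, 0], [0, 6.6, 0, -0.05, 0, 0], [0, 5, 0, -0.04, 0, 0]])

```text
clock: 13.25
position: [0.6178, -0.0029, 0.0856]
tool_rot: [1.092, 1.563, 0.014]
force: [-1.1, -0.1, 2.8]
grip_width: 0.0194
```

Run:
```python
from h import *
hs()
```

```text
t 13.25 p [ 0.6178 -0.0029  0.0856] F [-1.11 -0.06  2.81] Ftool [-2.82 -0.99 -0.46] w 0.0194
[[ 0.007  0.881  0.473]
 [ 0.     0.473 -0.881]
 [-1.     0.007  0.003]]
radius 0.1215 theta -0.549 Ft(on tool, + = cw) 1.02 Fr -0.45 y misalign 0.025 q7 -0.01
```

Call:
jog_arm(commands=[[0, -4, 0, 0.03, 0, 0], [0, -5, 0, 0.04, 0, 0], [0, -5, 0, 0.04, 0, 0], [0, -5, 0, 0.04, 0, 0], [0, -5, 0, 0.04, 0, 0], [0, -5, 0, 0.036, 0, 0], [0, -5, 0, 0.036, 0, 0], [0, -5, 0, 0.036, 0, 0]])

```text
clock: 14.05
position: [0.5773, -0.0156, 0.0857]
tool_rot: [1.784, 1.561, 0.37]
force: [4.1, 3.6, -2.5]
grip_width: 0.0193
```

Run:
```python
from h import *
hs()
```

```text
t 14.05 p [ 0.5773 -0.0156  0.0857] F [ 4.14  3.64 -2.48] Ftool [ 2.53  4.63 -2.95] w 0.0193
[[ 0.009  0.988  0.156]
 [ 0.003  0.156 -0.988]
 [-1.     0.009 -0.002]]
radius 0.122 theta -0.198 Ft(on tool, + = cw) -4.53 Fr -3.13 y misalign 0.039 q7 -0.29
```

Call:
jog_arm(commands=[[0, -5, 0, 0.036, 0, 0], [0, -5, 0, 0.036, 0, 0], [0, -5, 0, 0.036, 0, 0], [0, -5, 0, 0.036, 0, 0]])

```text
clock: 14.45
position: [0.5582, -0.0164, 0.0858]
tool_rot: [1.987, 1.552, 0.408]
force: [10.7, 3.2, -8.7]
grip_width: 0.0191
```

Run:
```python
from h import *
hs()
```

```text
t 14.45 p [ 0.5582 -0.0164  0.0858] F [10.69  3.19 -8.65] Ftool [ 8.86 10.51 -3.22] w 0.0191
[[ 0.017  1.    -0.009]
 [ 0.007 -0.009 -1.   ]
 [-1.     0.017 -0.008]]
radius 0.1221 theta -0.041 Ft(on tool, + = cw) -10.55 Fr -3.61 y misalign 0.031 q7 -0.43
```

Call:
jog_arm(commands=[[0, -5, 0, 0.036, 0, 0], [0, -5, 0, 0.036, 0, 0], [0, -5, 0, 0.036, 0, 0], [0, -5, 0, 0.036, 0, 0]])

```text
clock: 14.85
position: [0.5397, -0.0144, 0.0858]
tool_rot: [2.138, 1.542, 0.392]
force: [9.9, 1.9, -8.9]
grip_width: 0.0197
```

Run:
```python
from h import *
hs()
```

```text
t 14.85 p [ 0.5397 -0.0144  0.0858] F [ 9.94  1.9  -8.94] Ftool [ 9.21  9.24 -3.46] w 0.0197
[[ 0.026  0.984 -0.174]
 [ 0.011 -0.174 -0.985]
 [-1.     0.024 -0.015]]
radius 0.1222 theta 0.112 Ft(on tool, + = cw) -9.39 Fr -3.77 y misalign 0.018 q7 -0.58
```

Call:
jog_arm(commands=[[0, -5, -0.5, 0.036, 0, 0.005], [0, -5, -0.5, 0.036, 0, 0.005], [0, -5, -0.5, 0.036, 0, 0.005], [0, -5, -0.5, 0.036, 0, 0.005]])

```text
clock: 15.25
position: [0.5221, -0.0094, 0.0859]
tool_rot: [2.031, 1.516, 0.116]
force: [10.1, -2.3, -7.0]
grip_width: 0.0194
```

Run:
```python
from h import *
hs()
im=save('scene','s7.png')
b=cv2.imread('pics/s7.png')[130:280,230:400]
cv2.imwrite('pics/s7z.png',cv2.resize(cv2.convertScaleAbs(b,alpha=1.8),None,fx=4,fy=4,interpolation=cv2.INTER_CUBIC))
```

```text
t 15.25 p [ 0.5221 -0.0094  0.0859] F [10.13 -2.32 -7.  ] Ftool [ 7.53  9.96 -1.05] w 0.0194
[[ 0.054  0.94  -0.336]
 [ 0.006 -0.337 -0.941]
 [-0.998  0.049 -0.024]]
radius 0.1221 theta 0.264 Ft(on tool, + = cw) -10.32 Fr -1.24 y misalign 0.001 q7 -0.75
```

View pics/s7z.png

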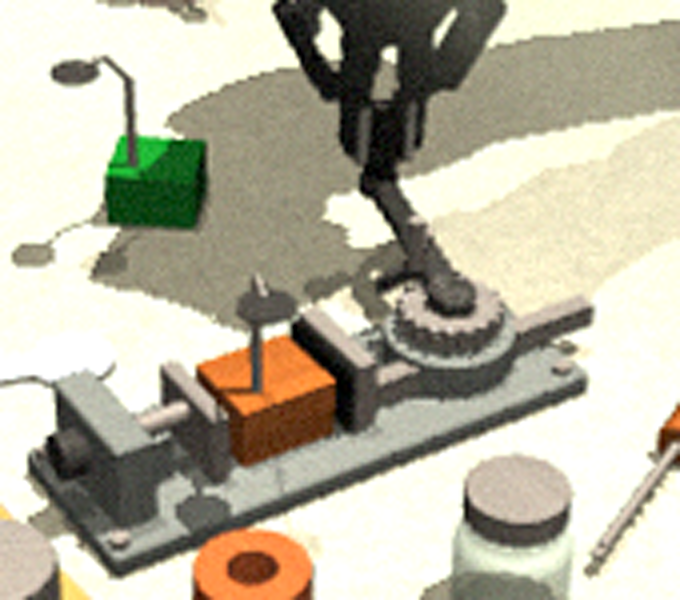

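Call:
jog_arm(commands=[[0, -5, 0, 0.034, 0, -0.012], [0, -5, 0, 0.034, 0, -0.012], [0, -5, 0, 0.034, 0, -0.012], [0, -5, 0, 0.034, 0, -0.012]])

```text
clock: 15.7
position: [0.5051, -0.002, 0.0861]
tool_rot: [3.032, 1.537, 0.957]
force: [9.9, -1.2, -11.4]
grip_width: 0.0195
```

Run:
```python
from h import *
hs()
```

```text
t 15.7 p [ 0.5051 -0.002   0.0861] F [  9.94  -1.18 -11.43] Ftool [11.58  9.23 -3.37] w 0.0195
[[ 0.019  0.876 -0.483]
 [ 0.028 -0.483 -0.875]
 [-0.999  0.004 -0.034]]
radius 0.1224 theta 0.413 Ft(on tool, + = cw) -9.31 Fr -3.67 y misalign -0.01 q7 -0.84
```

Call:
jog_arm(commands=[[0, -5, 0, 0.034, 0, -0.005], [0, -5, 0, 0.034, 0, -0.005], [0, -5, 0, 0.034, 0, 0]])

```text
clock: 16.0
position: [0.4943, 0.0046, 0.0862]
tool_rot: [-3.01, 1.532, 1.078]
force: [11.3, -1.0, -13.8]
grip_width: 0.0194
```

Run:
```python
from h import *
hs()
im=save('scene','s8.png')
b=cv2.imread('pics/s8.png')[130:280,230:400]
cv2.imwrite('pics/s8z.png',cv2.resize(cv2.convertScaleAbs(b,alpha=1.8),None,fx=4,fy=4,interpolation=cv2.INTER_CUBIC))
```

```text
t 16.0 p [0.4943 0.0046 0.0862] F [ 11.28  -1.02 -13.78] Ftool [13.94  9.82 -5.23] w 0.0194
[[ 0.018  0.811 -0.584]
 [ 0.034 -0.585 -0.811]
 [-0.999 -0.005 -0.038]]
radius 0.1224 theta 0.517 Ft(on tool, + = cw) -9.9 Fr -5.5 y misalign -0.027 q7 -0.94
```

View pics/s8z.png

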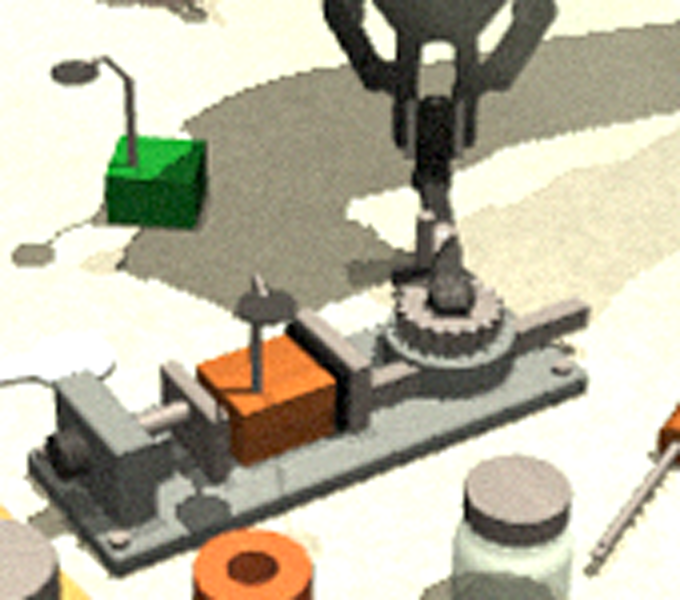

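Call:
jog_arm(commands=[[0, 0, 0, 0, -0.01, 0], [0, 4, 0, -0.02, -0.01, 0], [0, 6.6, -0.5, -0.055, -0.01, 0], [0, 6.6, -0.5, -0.055, -0.01, 0], [0, 6.6, -0.2, -0.055, 0, 0], [0, 6.6, -0.2, -0.055, 0, 0], [0, 6.6, -0.2, -0.055, 0, 0], [0, 6.6, -0.2, -0.055, 0, 0], [0, 6.6, -0.2, -0.055, 0, 0], [0, 6.6, -0.2, -0.055, 0, 0]], gripper=185)

```text
clock: 17.05
position: [0.5426, -0.0199, 0.0864]
tool_rot: [-1.103, 1.56, -2.841]
force: [-1.4, 1.0, 1.0]
grip_width: 0.0233
```

Run:
```python
from h import *
hs()
```

```text
t 17.05 p [ 0.5426 -0.0199  0.0864] F [-1.39  0.96  1.02] Ftool [-1.   -1.54 -0.71] w 0.0233
[[-0.011  0.986 -0.166]
 [-0.003 -0.166 -0.986]
 [-1.    -0.01   0.005]]
radius 0.127 theta 0.08 Ft(on tool, + = cw) 1.52 Fr -0.73 y misalign -0.006 q7 -0.56
```

Call:
jog_arm(commands=[[0, 6.6, -1.2, -0.053, 0, 0], [0, 6.6, -1.2, -0.053, 0, 0], [0, 6.6, -1.2, -0.053, 0, 0], [0, 6.6, -1.2, -0.053, 0, 0], [0, 6.6, -1, -0.053, 0, 0], [0, 6.6, -1, -0.053, 0, 0], [0, 6.6, -1, -0.053, 0, 0], [0, 6.6, -0.5, -0.053, 0, 0]])

```text
clock: 17.85
position: [0.5919, -0.0152, 0.0849]
tool_rot: [-1.438, 1.548, -2.745]
force: [-1.9, 0.3, 0.8]
grip_width: 0.0233
```

Run:
```python
from h import *
hs()
```

```text
t 17.85 p [ 0.5919 -0.0152  0.0849] F [-1.9  0.3  0.8] Ftool [-0.76 -1.78 -0.78] w 0.0233
[[-0.021  0.965  0.26 ]
 [-0.009  0.26  -0.966]
 [-1.    -0.022  0.003]]
radius 0.1241 theta -0.317 Ft(on tool, + = cw) 1.78 Fr -0.74 y misalign 0.027 q7 -0.19
```

Call:
jog_arm(commands=[[0, 6.6, -1, -0.048, 0, 0.005], [0, 6.6, -1, -0.048, 0, 0.005], [0, 6.6, -1, -0.048, 0, 0.005], [0, 6.6, -1, -0.048, 0, 0.005], [0, 4, -0.5, -0.03, 0, 0]])

```text
clock: 18.35
position: [0.6173, -0.0034, 0.0837]
tool_rot: [-1.424, 1.562, -2.507]
force: [-0.7, -2.2, 1.4]
grip_width: 0.0234
```

Run:
```python
from h import *
hs()
```

```text
t 18.35 p [ 0.6173 -0.0034  0.0837] F [-0.73 -2.21  1.43] Ftool [-1.42 -1.69  1.61] w 0.0234
[[-0.007  0.883  0.469]
 [-0.005  0.469 -0.883]
 [-1.    -0.009  0.001]]
radius 0.1216 theta -0.544 Ft(on tool, + = cw) 1.64 Fr 1.65 y misalign 0.025 q7 -0.01
```

Call:
jog_arm(commands=[[0, -6, -0.3, 0.04, 0, 0], [0, -5, -0.3, 0.04, 0, 0], [0, -5, -0.3, 0.04, 0, 0], [0, -5, -0.3, 0.04, 0, 0], [0, -5, -0.3, 0.04, 0, 0], [0, -5, -0.3, 0.036, 0, 0], [0, -5, -0.3, 0.036, 0, 0]])

```text
clock: 19.05
position: [0.5822, -0.0149, 0.0839]
tool_rot: [-1.197, 1.562, -2.566]
force: [1.3, 0.9, -1.9]
grip_width: 0.0238
```

Run:
```python
from h import *
hs()
```

```text
t 19.05 p [ 0.5822 -0.0149  0.0839] F [ 1.29  0.88 -1.9 ] Ftool [ 1.89  1.45 -0.62] w 0.0238
[[-0.008  0.98   0.2  ]
 [-0.005  0.2   -0.98 ]
 [-1.    -0.009  0.003]]
radius 0.1219 theta -0.24 Ft(on tool, + = cw) -1.41 Fr -0.67 y misalign 0.043 q7 -0.25
```

Call:
jog_arm(commands=[[0, -5, -0.3, 0.036, 0, 0], [0, -5, -0.3, 0.036, 0, 0]])

```text
clock: 19.25
position: [0.5727, -0.0162, 0.0841]
tool_rot: [-1.033, 1.563, -2.479]
force: [9.2, 1.6, -7.5]
grip_width: 0.0237
```

Run:
```python
from h import *
hs()
```

```text
t 19.25 p [ 0.5727 -0.0162  0.0841] F [ 9.17  1.6  -7.51] Ftool [ 7.45  9.35 -0.48] w 0.0237
[[-0.006  0.992  0.124]
 [-0.005  0.124 -0.992]
 [-1.    -0.006  0.004]]
radius 0.1221 theta -0.161 Ft(on tool, + = cw) -9.27 Fr -0.87 y misalign 0.045 q7 -0.32
```

Call:
jog_arm(commands=[[0, -5, -0.3, 0.036, 0, 0], [0, -5, -0.3, 0.036, 0, 0]])

```text
clock: 19.45
position: [0.5646, -0.0165, 0.0846]
tool_rot: [-0.332, 1.567, -1.855]
force: [10.5, 0.7, -7.3]
grip_width: 0.0236
```

Run:
```python
from h import *
hs()
im=save('scene','s9.png')
b=cv2.imread('pics/s9.png')[130:280,230:400]
cv2.imwrite('pics/s9z.png',cv2.resize(cv2.convertScaleAbs(b,alpha=1.8),None,fx=4,fy=4,interpolation=cv2.INTER_CUBIC))
```

```text
t 19.45 p [ 0.5646 -0.0165  0.0846] F [10.5   0.72 -7.27] Ftool [ 7.26 10.53 -0.24] w 0.0236
[[-0.001  0.999  0.048]
 [-0.003  0.048 -0.999]
 [-1.    -0.001  0.003]]
radius 0.122 theta -0.094 Ft(on tool, + = cw) -10.51 Fr -0.58 y misalign 0.035 q7 -0.39
```

View pics/s9z.png

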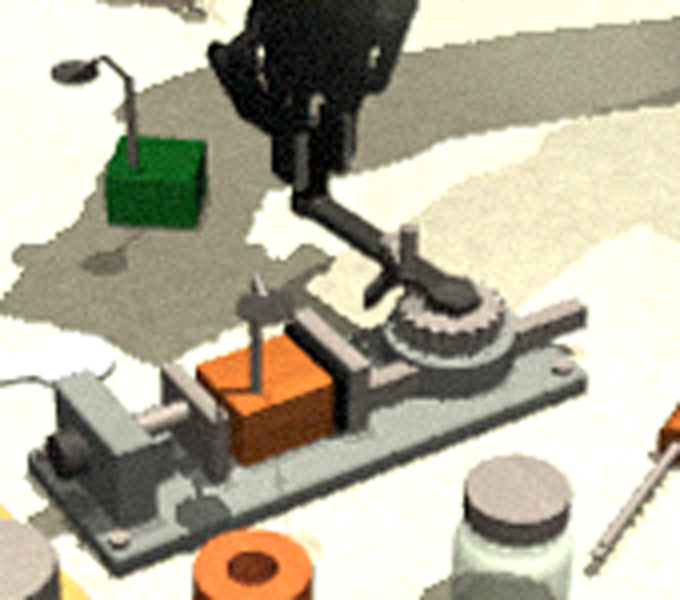

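Call:
jog_arm(commands=[[0, -5, -0.3, 0.036, 0, 0], [0, -5, -0.3, 0.036, 0, 0]])

```text
clock: 19.7
position: [0.5563, -0.0163, 0.085]
tool_rot: [0.991, 1.566, -0.61]
force: [9.4, -1.0, -7.2]
grip_width: 0.0233
```

Run:
```python
from h import *
hs()
```

```text
t 19.7 p [ 0.5563 -0.0163  0.085 ] F [ 9.4  -1.   -7.18] Ftool [7.22 9.4  0.69] w 0.0233
[[ 0.004  1.    -0.031]
 [-0.003 -0.031 -1.   ]
 [-1.     0.004  0.003]]
radius 0.1219 theta -0.026 Ft(on tool, + = cw) -9.44 Fr 0.48 y misalign 0.024 q7 -0.46
```

Call:
jog_arm(commands=[[0, -5, -0.3, 0.036, 0, 0], [0, -5, -0.3, 0.036, 0, 0]])

```text
clock: 19.9
position: [0.5485, -0.0155, 0.0854]
tool_rot: [1.445, 1.562, -0.235]
force: [10.6, -0.7, -8.3]
grip_width: 0.0235
```

Run:
```python
from h import *
hs()
```

```text
t 19.9 p [ 0.5485 -0.0155  0.0854] F [10.57 -0.67 -8.25] Ftool [ 8.35 10.51 -0.49] w 0.0235
[[ 0.009  0.994 -0.108]
 [-0.002 -0.108 -0.994]
 [-1.     0.009  0.001]]
radius 0.1218 theta 0.039 Ft(on tool, + = cw) -10.57 Fr -0.6 y misalign 0.012 q7 -0.52
```

Call:
jog_arm(commands=[[0, -5, -0.3, 0.036, 0, 0]])

```text
clock: 20.0
position: [0.5446, -0.0149, 0.0855]
tool_rot: [1.544, 1.559, -0.174]
force: [10.9, -1.7, -7.0]
grip_width: 0.0235
```

Run:
```python
from h import *
hs()
im=save('scene','s10.png')
b=cv2.imread('pics/s10.png')[130:280,230:400]
cv2.imwrite('pics/s10z.png',cv2.resize(cv2.convertScaleAbs(b,alpha=1.8),None,fx=4,fy=4,interpolation=cv2.INTER_CUBIC))
```

```text
t 20.0 p [ 0.5446 -0.0149  0.0855] F [10.87 -1.67 -7.04] Ftool [ 7.17 10.91  0.06] w 0.0235
[[ 0.011  0.989 -0.146]
 [-0.002 -0.146 -0.989]
 [-1.     0.011  0.   ]]
radius 0.1218 theta 0.072 Ft(on tool, + = cw) -10.99 Fr -0.01 y misalign 0.006 q7 -0.56
```

View pics/s10z.png

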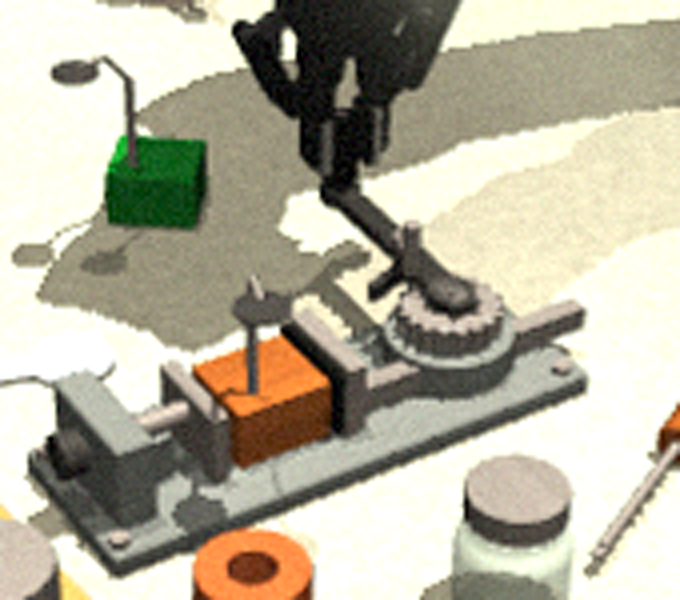

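Call:
jog_arm(commands=[[0, -5, -0.3, 0.034, 0, -0.004], [0, -5, -0.3, 0.034, 0, -0.004]])

```text
clock: 20.25
position: [0.5364, -0.0132, 0.0858]
tool_rot: [1.718, 1.563, -0.075]
force: [10.0, -2.7, -7.1]
grip_width: 0.0235
```

Run:
```python
from h import *
hs()
```

```text
t 20.25 p [ 0.5364 -0.0132  0.0858] F [10.04 -2.68 -7.07] Ftool [ 7.15 10.33  0.41] w 0.0235
[[ 0.008  0.975 -0.22 ]
 [-0.001 -0.22  -0.975]
 [-1.     0.008 -0.001]]
radius 0.1217 theta 0.14 Ft(on tool, + = cw) -10.39 Fr 0.41 y misalign -0.001 q7 -0.62
```

Call:
jog_arm(commands=[[0, -5, -0.3, 0.034, 0, -0.004], [0, -5, -0.3, 0.034, 0, 0]])

```text
clock: 20.45
position: [0.5289, -0.0111, 0.0862]
tool_rot: [1.896, 1.563, 0.03]
force: [9.2, -2.1, -7.3]
grip_width: 0.0236
```

Run:
```python
from h import *
hs()
im=save('scene','s11.png')
b=cv2.imread('pics/s11.png')[130:280,230:400]
cv2.imwrite('pics/s11z.png',cv2.resize(cv2.convertScaleAbs(b,alpha=1.8),None,fx=4,fy=4,interpolation=cv2.INTER_CUBIC))
```

```text
t 20.45 p [ 0.5289 -0.0111  0.0862] F [ 9.25 -2.13 -7.27] Ftool [ 7.34  9.41 -0.63] w 0.0236
[[ 0.008  0.957 -0.291]
 [ 0.    -0.291 -0.957]
 [-1.     0.008 -0.003]]
radius 0.1216 theta 0.204 Ft(on tool, + = cw) -9.47 Fr -0.55 y misalign -0.01 q7 -0.69
```

View pics/s11z.png

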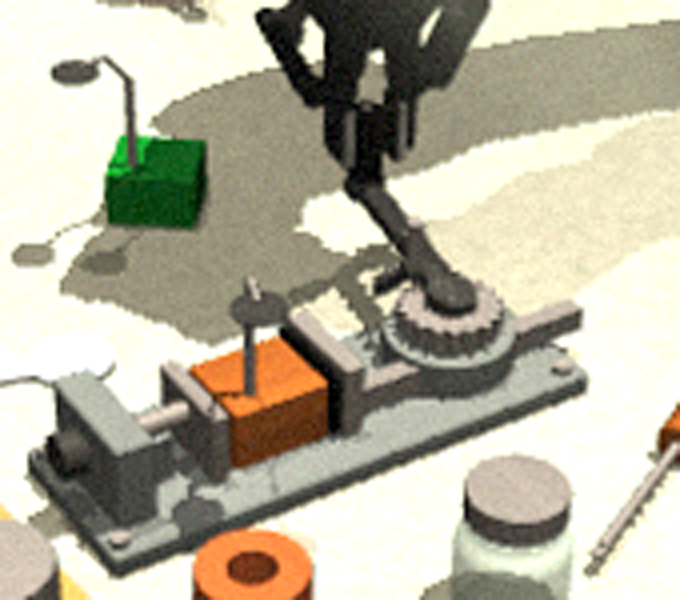

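Call:
jog_arm(commands=[[0, -5, -0.3, 0.033, 0, 0], [0, -5, -0.3, 0.033, 0, 0]])

```text
clock: 20.7
position: [0.5211, -0.0084, 0.0864]
tool_rot: [1.915, 1.559, -0.024]
force: [9.4, -3.6, -8.3]
grip_width: 0.0237
```

Run:
```python
from h import *
hs()
```

```text
t 20.7 p [ 0.5211 -0.0084  0.0864] F [ 9.35 -3.61 -8.3 ] Ftool [8.41 9.93 0.03] w 0.0237
[[ 0.012  0.933 -0.36 ]
 [-0.    -0.36  -0.933]
 [-1.     0.012 -0.004]]
radius 0.1215 theta 0.272 Ft(on tool, + = cw) -10.02 Fr 0.15 y misalign -0.015 q7 -0.75
```

Call:
jog_arm(commands=[[0, -5, -0.3, 0.033, 0, 0]])

```text
clock: 20.8
position: [0.5174, -0.007, 0.0866]
tool_rot: [1.93, 1.556, -0.045]
force: [9.5, -3.9, -6.8]
grip_width: 0.0237
```

Run:
```python
from h import *
hs()
im=save('scene','s12.png')
b=cv2.imread('pics/s12.png')[130:280,230:400]
cv2.imwrite('pics/s12z.png',cv2.resize(cv2.convertScaleAbs(b,alpha=1.8),None,fx=4,fy=4,interpolation=cv2.INTER_CUBIC))
```

```text
t 20.8 p [ 0.5174 -0.007   0.0866] F [ 9.54 -3.88 -6.84] Ftool [ 6.97 10.21 -0.15] w 0.0237
[[ 0.014  0.919 -0.394]
 [-0.001 -0.394 -0.919]
 [-1.     0.013 -0.005]]
radius 0.1214 theta 0.304 Ft(on tool, + = cw) -10.3 Fr 0.01 y misalign -0.019 q7 -0.79
```

View pics/s12z.png

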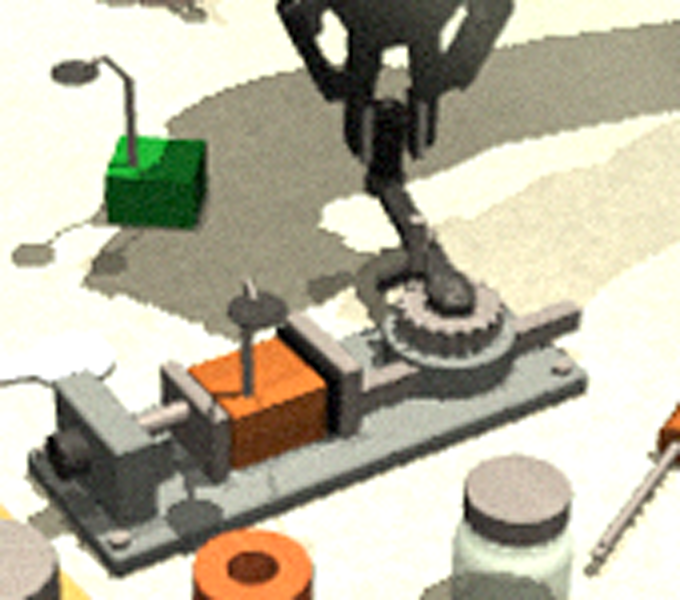

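Call:
jog_arm(commands=[[0, -5, -0.3, 0.033, 0, 0]])

```text
clock: 20.95
position: [0.5135, -0.0052, 0.0867]
tool_rot: [1.949, 1.555, -0.064]
force: [9.3, -4.9, -7.2]
grip_width: 0.0234
```

Run:
```python
from h import *
hs()
```

```text
t 20.95 p [ 0.5135 -0.0052  0.0867] F [ 9.25 -4.86 -7.22] Ftool [ 7.37 10.33  0.48] w 0.0234
[[ 0.016  0.904 -0.428]
 [-0.001 -0.428 -0.904]
 [-1.     0.015 -0.006]]
radius 0.1213 theta 0.34 Ft(on tool, + = cw) -10.43 Fr 0.65 y misalign -0.021 q7 -0.82
```

Call:
jog_arm(commands=[[0, -5, -0.3, 0.033, 0, 0]])

```text
clock: 21.05
position: [0.51, -0.0035, 0.0868]
tool_rot: [1.969, 1.553, -0.08]
force: [8.5, -3.8, -8.1]
grip_width: 0.0238
```

Run:
```python
from h import *
hs()
```

```text
t 21.05 p [ 0.51   -0.0035  0.0868] F [ 8.45 -3.81 -8.08] Ftool [ 8.23  9.12 -0.45] w 0.0238
[[ 0.018  0.888 -0.46 ]
 [-0.001 -0.46  -0.888]
 [-1.     0.017 -0.007]]
radius 0.1213 theta 0.373 Ft(on tool, + = cw) -9.27 Fr -0.28 y misalign -0.025 q7 -0.86
```

Call:
jog_arm(commands=[[0, -5, -0.3, 0.033, 0, 0]])

```text
clock: 21.15
position: [0.5065, -0.0016, 0.0869]
tool_rot: [1.989, 1.551, -0.096]
force: [9.1, -5.5, -6.7]
grip_width: 0.0233
```

Run:
```python
from h import *
hs()
```

```text
t 21.15 p [ 0.5065 -0.0016  0.0869] F [ 9.11 -5.47 -6.67] Ftool [ 6.87 10.49  0.33] w 0.0233
[[ 0.02   0.87  -0.492]
 [-0.002 -0.492 -0.871]
 [-1.     0.018 -0.008]]
radius 0.1212 theta 0.405 Ft(on tool, + = cw) -10.61 Fr 0.57 y misalign -0.028 q7 -0.89
```

Call:
jog_arm(commands=[[0, -5, -0.3, 0.033, 0, -0.004]])

```text
clock: 21.25
position: [0.503, 0.0003, 0.087]
tool_rot: [2.091, 1.553, -0.031]
force: [8.1, -5.6, -6.9]
grip_width: 0.0235
```

Run:
```python
from h import *
hs()
```

```text
t 21.25 p [5.03e-01 3.00e-04 8.70e-02] F [ 8.1  -5.57 -6.88] Ftool [7.03 9.71 0.58] w 0.0235
[[ 0.018  0.852 -0.523]
 [-0.001 -0.523 -0.852]
 [-1.     0.016 -0.009]]
radius 0.1212 theta 0.438 Ft(on tool, + = cw) -9.79 Fr 0.82 y misalign -0.031 q7 -0.92
```

Call:
jog_arm(commands=[[0, -5, -0.3, 0.033, 0, -0.004]])

```text
clock: 21.35
position: [0.4997, 0.0024, 0.087]
tool_rot: [2.22, 1.554, 0.062]
force: [8.3, -6.0, -6.7]
grip_width: 0.0234
```

Run:
```python
from h import *
hs()
```

```text
t 21.35 p [0.4997 0.0024 0.087 ] F [ 8.3  -5.97 -6.72] Ftool [ 6.85 10.13  0.45] w 0.0234
[[ 0.016  0.833 -0.553]
 [ 0.001 -0.554 -0.833]
 [-1.     0.013 -0.01 ]]
radius 0.1211 theta 0.47 Ft(on tool, + = cw) -10.2 Fr 0.74 y misalign -0.035 q7 -0.95
```

Call:
jog_arm(commands=[[0, -5, -0.3, 0.033, 0, -0.004]])

```text
clock: 21.45
position: [0.4964, 0.0046, 0.0872]
tool_rot: [2.372, 1.556, 0.178]
force: [8.1, -6.0, -7.7]
grip_width: 0.0237
```

Run:
```python
from h import *
hs()
im=save('scene','s13.png')
b=cv2.imread('pics/s13.png')[180:270,230:340]
cv2.imwrite('pics/s13z.png',cv2.resize(cv2.convertScaleAbs(b,alpha=1.8),None,fx=6,fy=6,interpolation=cv2.INTER_CUBIC))
```

```text
t 21.45 p [0.4964 0.0046 0.0872] F [ 8.12 -6.   -7.67] Ftool [ 7.77 10.02  0.22] w 0.0237
[[ 0.015  0.812 -0.583]
 [ 0.003 -0.583 -0.812]
 [-1.     0.01  -0.011]]
radius 0.121 theta 0.503 Ft(on tool, + = cw) -10.09 Fr 0.52 y misalign -0.039 q7 -0.98
```

View pics/s13z.png

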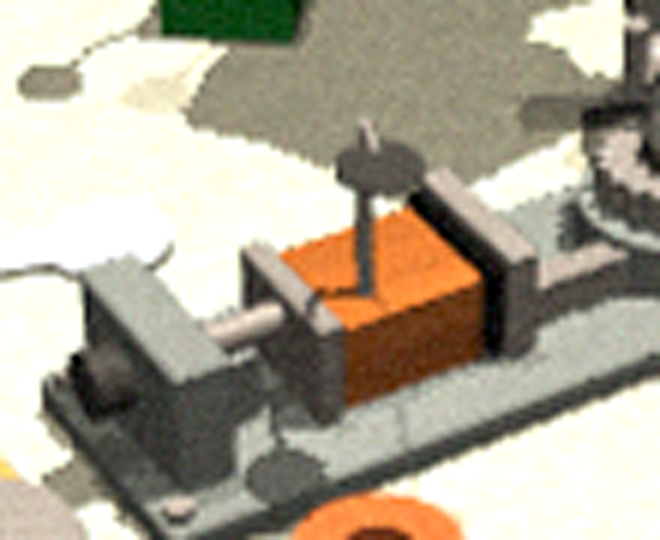

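Call:
jog_arm(commands=[[0, -5, -0.3, 0.033, 0, -0.004]])

```text
clock: 21.6
position: [0.4929, 0.007, 0.0872]
tool_rot: [2.579, 1.558, 0.348]
force: [6.8, -5.5, -7.2]
grip_width: 0.0236
```

Run:
```python
from h import *
hs()
```

```text
t 21.6 p [0.4929 0.007  0.0872] F [ 6.81 -5.5  -7.18] Ftool [7.24 8.7  0.24] w 0.0236
[[ 0.012  0.79  -0.613]
 [ 0.005 -0.613 -0.79 ]
 [-1.     0.007 -0.011]]
radius 0.121 theta 0.538 Ft(on tool, + = cw) -8.74 Fr 0.52 y misalign -0.041 q7 -1.01
```

Call:
jog_arm(commands=[[0, -5, -0.3, 0.033, 0, 0]])

```text
clock: 21.7
position: [0.4898, 0.0094, 0.0873]
tool_rot: [2.542, 1.556, 0.274]
force: [7.3, -7.0, -7.3]
grip_width: 0.0233
```

Run:
```python
from h import *
hs()
```

```text
t 21.7 p [0.4898 0.0094 0.0873] F [ 7.29 -7.05 -7.27] Ftool [ 7.34 10.05  0.81] w 0.0233
[[ 0.014  0.767 -0.642]
 [ 0.004 -0.642 -0.767]
 [-1.     0.008 -0.012]]
radius 0.1209 theta 0.57 Ft(on tool, + = cw) -10.07 Fr 1.18 y misalign -0.046 q7 -1.05
```

Call:
jog_arm(commands=[[0, 4, 0, -0.02, 0, 0], [0, 6.6, -0.6, -0.05, 0, 0], [0, 6.6, -0.6, -0.055, 0, 0], [0, 6.6, -0.6, -0.055, 0, 0], [0, 6.6, -0.6, -0.055, 0, 0], [0, 6.6, -0.6, -0.055, 0, 0], [0, 6.6, -0.6, -0.055, 0, 0], [0, 6.6, -0.6, -0.055, 0, 0], [0, 6.6, -0.6, -0.055, 0, 0], [0, 6.6, -0.6, -0.055, 0, 0]])

```text
clock: 22.7
position: [0.5473, -0.0162, 0.0877]
tool_rot: [2.141, 1.564, 0.406]
force: [-1.8, 0.1, 0.1]
grip_width: 0.0232
```

Run:
```python
from h import *
hs()
```

```text
t 22.7 p [ 0.5473 -0.0162  0.0877] F [-1.81  0.11  0.11] Ftool [-0.13 -1.81  0.19] w 0.0232
[[ 0.006  0.987 -0.163]
 [ 0.003 -0.163 -0.987]
 [-1.     0.006 -0.004]]
radius 0.1228 theta 0.047 Ft(on tool, + = cw) 1.81 Fr 0.13 y misalign -0.036 q7 -0.56
```

Call:
jog_arm(commands=[[0, 6.6, -0.8, -0.06, 0, 0], [0, 6.6, -0.8, -0.06, 0, 0], [0, 6.6, -0.8, -0.055, 0, 0], [0, 6.6, -0.8, -0.055, 0, 0], [0, 6.6, -0.8, -0.055, 0, 0], [0, 6.6, -0.8, -0.055, 0, 0], [0, 6.6, -0.8, -0.055, 0, 0], [0, 4, -0.5, -0.04, 0, 0]])

```text
clock: 23.5
position: [0.5965, -0.012, 0.0875]
tool_rot: [-1.874, 1.569, 3.13]
force: [-1.6, -0.6, 1.3]
grip_width: 0.0234
```

Run:
```python
from h import *
hs()
```

```text
t 23.5 p [ 0.5965 -0.012   0.0875] F [-1.64 -0.58  1.33] Ftool [-1.33 -1.74  0.08] w 0.0234
[[-0.002  0.958  0.287]
 [ 0.     0.287 -0.958]
 [-1.    -0.002 -0.001]]
radius 0.1221 theta -0.359 Ft(on tool, + = cw) 1.74 Fr 0.11 y misalign 0.014 q7 -0.17
```

Call:
jog_arm(commands=[[0, -5, -0.3, 0.034, 0, 0], [0, -5, -0.3, 0.034, 0, 0]])

```text
clock: 23.7
position: [0.5866, -0.0144, 0.0873]
tool_rot: [-2.145, 1.569, 2.787]
force: [1.4, 0.1, 0.2]
grip_width: 0.0233
```

Run:
```python
from h import *
hs()
```

```text
t 23.7 p [ 0.5866 -0.0144  0.0873] F [1.39 0.07 0.17] Ftool [-0.17  1.37  0.23] w 0.0233
[[-0.002  0.976  0.218]
 [ 0.001  0.218 -0.976]
 [-1.    -0.002 -0.001]]
radius 0.1222 theta -0.276 Ft(on tool, + = cw) -1.38 Fr 0.2 y misalign 0.025 q7 -0.23
```

Call:
jog_arm(commands=[[0, -5, -0.3, 0.036, 0, 0], [0, -5, -0.3, 0.036, 0, 0]])

```text
clock: 23.9
position: [0.5754, -0.0164, 0.0874]
tool_rot: [-2.064, 1.569, 2.786]
force: [2.7, 1.0, -2.3]
grip_width: 0.0233
```

Run:
```python
from h import *
hs()
```

```text
t 23.9 p [ 0.5754 -0.0164  0.0874] F [ 2.68  0.99 -2.34] Ftool [ 2.34  2.79 -0.62] w 0.0233
[[-0.002  0.991  0.137]
 [ 0.001  0.137 -0.991]
 [-1.    -0.002 -0.001]]
radius 0.1226 theta -0.183 Ft(on tool, + = cw) -2.77 Fr -0.72 y misalign 0.036 q7 -0.3
```

Call:
jog_arm(commands=[[0, -5, -0.3, 0.036, 0, 0]])

```text
clock: 24.0
position: [0.5702, -0.017, 0.0876]
tool_rot: [-2.581, 1.57, 2.228]
force: [7.7, 2.5, -7.1]
grip_width: 0.0235
```

Run:
```python
from h import *
hs()
```

```text
t 24.0 p [ 0.5702 -0.017   0.0876] F [ 7.65  2.49 -7.14] Ftool [ 7.14  7.86 -1.73] w 0.0235
[[-0.001  0.995  0.097]
 [ 0.001  0.097 -0.995]
 [-1.    -0.001 -0.001]]
radius 0.1227 theta -0.14 Ft(on tool, + = cw) -7.78 Fr -2.03 y misalign 0.038 q7 -0.34
```

Call:
jog_arm(commands=[[0, -5, -0.3, 0.036, 0, 0]])

```text
clock: 24.1
position: [0.5655, -0.0173, 0.0878]
tool_rot: [2.208, 1.569, 0.693]
force: [9.5, 1.5, -7.5]
grip_width: 0.0235
```

Run:
```python
from h import *
hs()
```

```text
t 24.1 p [ 0.5655 -0.0173  0.0878] F [ 9.52  1.54 -7.45] Ftool [ 7.47  9.58 -0.99] w 0.0235
[[ 0.002  0.998  0.056]
 [ 0.001  0.056 -0.998]
 [-1.     0.002 -0.001]]
radius 0.1228 theta -0.102 Ft(on tool, + = cw) -9.55 Fr -1.34 y misalign 0.036 q7 -0.37
```

Engaged. Single rows from here, watching the force.

Call:
jog_arm(commands=[[0, -5, -0.3, 0.034, 0, 0]])

```text
clock: 24.2
position: [0.561, -0.0174, 0.0881]
tool_rot: [1.943, 1.566, 0.389]
force: [9.6, 1.2, -7.8]
grip_width: 0.0233
```

Run:
```python
from h import *
hs()
```

```text
t 24.2 p [ 0.561  -0.0174  0.0881] F [ 9.58  1.24 -7.78] Ftool [ 7.82  9.56 -1.06] w 0.0233
[[ 0.004  1.     0.017]
 [ 0.002  0.017 -1.   ]
 [-1.     0.004 -0.002]]
radius 0.1229 theta -0.064 Ft(on tool, + = cw) -9.55 Fr -1.4 y misalign 0.034 q7 -0.41
```

Call:
jog_arm(commands=[[0, -5, -0.3, 0.034, 0, 0]])

```text
clock: 24.3
position: [0.5565, -0.0173, 0.0884]
tool_rot: [1.898, 1.564, 0.306]
force: [9.3, 0.7, -7.5]
grip_width: 0.0232
```

Run:
```python
from h import *
hs()
```

```text
t 24.3 p [ 0.5565 -0.0173  0.0884] F [ 9.27  0.69 -7.48] Ftool [ 7.55  9.21 -0.88] w 0.0232
[[ 0.007  1.    -0.022]
 [ 0.002 -0.022 -1.   ]
 [-1.     0.007 -0.002]]
radius 0.1229 theta -0.028 Ft(on tool, + = cw) -9.22 Fr -1.19 y misalign 0.032 q7 -0.44
```

Call:
jog_arm(commands=[[0, -5, -0.3, 0.034, 0, 0]])

```text
clock: 24.4
position: [0.5521, -0.0171, 0.0887]
tool_rot: [1.888, 1.561, 0.257]
force: [10.5, 0.2, -8.9]
grip_width: 0.0239
```

Run:
```python
from h import *
hs()
```

```text
t 24.4 p [ 0.5521 -0.0171  0.0887] F [10.52  0.22 -8.87] Ftool [ 8.97 10.4  -0.82] w 0.0239
[[ 0.01   0.998 -0.06 ]
 [ 0.003 -0.06  -0.998]
 [-1.     0.009 -0.003]]
radius 0.1231 theta 0.008 Ft(on tool, + = cw) -10.45 Fr -1.16 y misalign 0.029 q7 -0.48
```

Call:
jog_arm(commands=[[0.3, -5, -0.5, 0.034, 0, 0]])

```text
clock: 24.5
position: [0.5479, -0.0166, 0.0887]
tool_rot: [1.885, 1.558, 0.215]
force: [11.7, -0.9, -8.4]
grip_width: 0.0236
```

Run:
```python
from h import *
hs()
```

```text
t 24.5 p [ 0.5479 -0.0166  0.0887] F [11.65 -0.91 -8.39] Ftool [ 8.53 11.58 -0.21] w 0.0236
[[ 0.013  0.995 -0.099]
 [ 0.003 -0.099 -0.995]
 [-1.     0.012 -0.004]]
radius 0.123 theta 0.043 Ft(on tool, + = cw) -11.67 Fr -0.54 y misalign 0.025 q7 -0.51
```

Call:
jog_arm(commands=[[0.3, -5, -0.5, 0.034, 0, 0]])

```text
clock: 24.6
position: [0.5437, -0.016, 0.0887]
tool_rot: [1.893, 1.555, 0.183]
force: [13.2, -0.7, -9.7]
grip_width: 0.0236
```

Run:
```python
from h import *
hs()
im=save('scene','s14.png')
b=cv2.imread('pics/s14.png')[180:270,230:340]
cv2.imwrite('pics/s14z.png',cv2.resize(cv2.convertScaleAbs(b,alpha=1.8),None,fx=6,fy=6,interpolation=cv2.INTER_CUBIC))
```

```text
t 24.6 p [ 0.5437 -0.016   0.0887] F [13.18 -0.7  -9.66] Ftool [ 9.87 13.   -1.08] w 0.0236
[[ 0.016  0.99  -0.138]
 [ 0.003 -0.138 -0.99 ]
 [-1.     0.015 -0.005]]
radius 0.123 theta 0.077 Ft(on tool, + = cw) -13.13 Fr -1.38 y misalign 0.019 q7 -0.55
```

View pics/s14z.png

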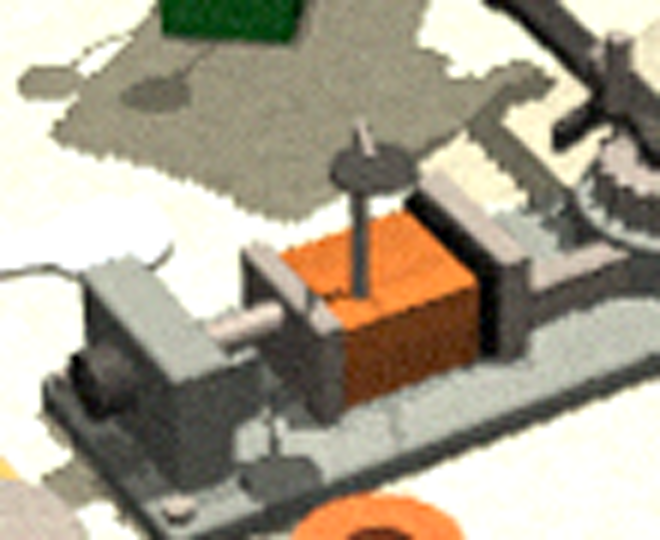

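Call:
jog_arm(commands=[[0.3, -4.2, -0.5, 0.026, 0, 0]])

```text
clock: 24.75
position: [0.5402, -0.0153, 0.0888]
tool_rot: [1.895, 1.551, 0.153]
force: [12.7, -1.7, -9.5]
grip_width: 0.0235
```

Run:
```python
from h import *
hs()
```

```text
t 24.75 p [ 0.5402 -0.0153  0.0888] F [12.73 -1.67 -9.48] Ftool [ 9.71 12.65 -0.47] w 0.0235
[[ 0.019  0.985 -0.171]
 [ 0.003 -0.171 -0.985]
 [-1.     0.018 -0.006]]
radius 0.123 theta 0.107 Ft(on tool, + = cw) -12.82 Fr -0.73 y misalign 0.016 q7 -0.58
```

Call:
jog_arm(commands=[[0.3, -4.5, -0.5, 0.03, 0, 0]])

```text
clock: 24.85
position: [0.5368, -0.0146, 0.0888]
tool_rot: [1.908, 1.548, 0.131]
force: [14.3, -2.8, -11.0]
grip_width: 0.0233
```

Run:
```python
from h import *
hs()
```

```text
t 24.85 p [ 0.5368 -0.0146  0.0888] F [ 14.29  -2.79 -11.02] Ftool [11.33 14.32 -0.12] w 0.0233
[[ 0.023  0.979 -0.205]
 [ 0.003 -0.205 -0.979]
 [-1.     0.021 -0.008]]
radius 0.123 theta 0.135 Ft(on tool, + = cw) -14.56 Fr -0.34 y misalign 0.009 q7 -0.61
```

Call:
jog_arm(commands=[[0, 1, 0, 0, 0, 0], [0, 1, 0, 0, 0, 0], [0, 0, 0, 0, 0, 0]])

```text
clock: 25.15
position: [0.5399, -0.0162, 0.0898]
tool_rot: [1.884, 1.542, 0.095]
force: [6.5, 0.3, -5.2]
grip_width: 0.0236
```

Call:
jog_arm(commands=[[0, 0, 0, 0, 0, 0], [0, 0, 0, 0, 0, 0], [0, 0, 0, 0, 0, 0], [0, 0, 0, 0, 0, 0]], gripper=60)

```text
clock: 25.55
position: [0.5385, -0.0171, 0.0903]
tool_rot: [1.861, 1.542, 0.064]
force: [-0.2, -0.9, -0.1]
grip_width: 0.0649
```

Run:
```python
from h import *
hs()
```

```text
t 25.55 p [ 0.5385 -0.0171  0.0903] F [-0.18 -0.85 -0.07] Ftool [0.06 0.02 0.87] w 0.0649
[[ 0.029  0.974 -0.224]
 [ 0.002 -0.225 -0.974]
 [-1.     0.028 -0.008]]
radius 0.1251 theta 0.118 Ft(on tool, + = cw) 0.0 Fr 0.87 y misalign -0.027 q7 -0.62
```

Clear of the knob; lift away and look.

Call:
jog_arm(commands=[[-10, 0, 0, 0, 0, 0], [-25, 0, 0, 0, 0, 0], [-30, 0, 0, 0, 0, 0], [-30, 0, 10, 0, 0, 0], [-20, 0, 40, 0, 0, 0], [0, 0, 50, 0, 0, 0], [0, 0, 50, 0, 0, 0], [0, 0, 30, 0, 0, 0], [0, 0, 0, 0, 0, 0], [0, 0, 0, 0, 0, 0]])

```text
clock: 26.55
position: [0.4922, -0.1975, 0.215]
tool_rot: [1.833, 1.539, 0.037]
force: [0.1, 0.5, -0.6]
grip_width: 0.065
```

Run:
```python
from h import *
st()
save('scene','s15.png');save('top','t15.png')
b=cv2.imread('pics/s15.png')[140:270,230:390];c=cv2.imread('pics/t15.png')[130:290,280:400]
b=cv2.resize(cv2.convertScaleAbs(b,alpha=1.8),None,fx=3,fy=3,interpolation=cv2.INTER_CUBIC)
c=cv2.resize(cv2.convertScaleAbs(c,alpha=1.8),None,fx=390/160,fy=390/160,interpolation=cv2.INTER_CUBIC)
cv2.imwrite('pics/f15z.png',np.hstack([b,c]))
```

```text
t 26.55 p [ 0.4922 -0.1975  0.215 ] F [ 0.07  0.5  -0.61] Ftool [ 0.61 -0.07 -0.49] w 0.065
[[ 0.031  0.974 -0.223]
 [ 0.001 -0.223 -0.975]
 [-1.     0.03  -0.008]]
```

View pics/f15z.png

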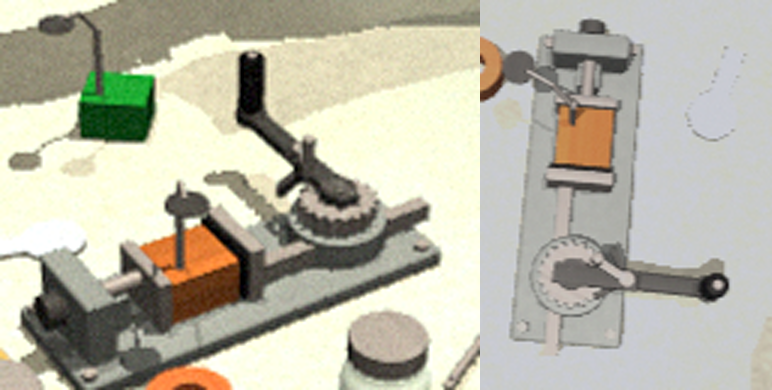

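Run:
```python
from h import *
print(bot.job_done())
```

```text
the job is handed in; nothing more can be done
None
```

I flipped the direction lever to the tightening side and worked the handle until the oak base was held against the end stop. Then I let go and handed the job in at about 26.7 s. The hand-in gave no verdict.

- **Lever:** I pushed it with closed fingers at 4–7 N. Total force peaked at about 15 N at the end stop, close to 12 N of it along the push, under the 20 N limit. That is above the 8 N at which the handle can give way; the handle moved only a few millimetres, if at all. The last top picture shows the lever clearly on the tightening side, at roughly 0.5 rad or more by a rough pixel estimate.
- **Tightening:** It took four driving swings. Free driving read 9–10.5 N at the knob. On the last swing it rose to 14.6 N over about 0.1 rad, and I stopped there. That is about 4.6 N above free driving, or an estimated 45 N of clamping. The clamping force itself was not measured.
- **Last checks:** The base is upright, close to the centre line, and pinched between the end stop and the rubber pad. The gripper is open, about 20 cm from the clamp, and the force reading is back to zero. I did not go near the other things on the bench, though I did not measure their final positions.
- **What went wrong:** My first grip on the knob was about 7 mm off centre, so I opened and regripped. I also tilted the tool the wrong way once during the second swing and corrected it.

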